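Turn the tea tray round in its box

ROBOT

A 7-joint arm with a two-finger parallel gripper is mounted at the origin on the work surface. World frame = base frame: x ahead of the robot, y to its left, z up, the work surface at z = 0. Lengths are in m, angles in rad, forces in N, time in s.
With the tool pointing down it reaches from about 0.35 to 0.9 m from the base axis. Payload 19.9 kg.
Tool frame: the origin (TCP) lies between the finger pads; the fingertips stand 8 mm ahead of it and the grasp point (between the pads) lies 11 mm behind it; z points along the fingers, y is the line along which they close (so a half turn about z gives the same grasp; the last joint's range is limited). The gripper opens to 94 mm and grips with 3 to 60 N. Pads are 16 mm wide; open, the fingers measure 119 mm over their backs; the gripper's body (75 mm by 177 mm) begins 78 mm behind the grasp point.
Start: joints at [1.06, 0.417, -0.01, 1.614, 0.005, 1.111, -0.053], TCP at [0.283, -0.557, 0.176] pointing down, gripper open.
Joint ranges: [-2.81, 2.81], [-0.39, 2.02], [-1.27, 1.25], [0.06, 2.57], [-1.19, 4.33], [0.19, 2], [-2.82, 2.82]. Speed limits (rad/s): [1.89, 1.89, 2.39, 2.39, 3.01, 3.01, 3.01].

INTERFACE

Orientations are given as a rotation vector (axis times angle).
In Python, from rig import observe, read_camera, close_job gives the robot as it stands. The module is installed in compiled form; this text tells all that it offers.
- The arm moves only by the shell command python3 -m inch 'ROWS' [FORCE]. ROWS is JSON, a list that holds one entry, the list of rows, each a list of 5 numbers: the shift along the tool's x, y, z in mm, then the turn about the tool's z in rad, then the gripper command: -1 is fully open, 1 is shut, values between are in proportion. A call has 1 to 12 rows; each row shifts and turns the commanded pose from where the row before left it, along the tool's axes as they then stand; what a row does not reach is not made up. A row lasts 1/12 s, in which the tool goes at most 41.7 mm and 7.16 degrees, less where a joint would pass 70% of its speed; a pose out of reach is approached as far as the arm can. A call with a gripper value outside its range is refused whole. The fingers move at their own pace and stop on an object; FORCE is the grip in N (left out, the last holds). Time passes only in rows, so rows that do not move let the fingers close. It gives the time, the measured TCP pose, the force, the opening and the grip force at its end, in the units of the state.
- observe(): the state, without advancing time (a new reading comes with each control period).
- read_camera(name): name is "side" or "top"; returns a dict with "image" (480x640x3 uint8, red, green, blue), "K" (3x3 intrinsics, pixels), "distortion" ([k1, k2, p1, p2, k3] as OpenCV has them; the pictures are not rectified), "view" (4x4, takes a point from world to camera coordinates). Camera axes: x right, y down, z forward; pixel columns grow to the right and rows downward; lengths in m; the calibration is good to about 2 mm. A picture is of the moment at which its call begins. There is no depth.
- close_job(): hands the job in; it is judged then, once.
The state is a dict: "t": time; "joints": joint angles; "dq": joint speeds; "joint_efforts": joint torques, N m; "tool_pos": TCP position; "tcp_rot": TCP orientation; "force": force on the tool from outside, world axes, zero at the start; "ft_torque": the same for the moment, N m; "gripper_width": finger opening in m; "finger_force": force on a finger pad.
Only numpy, scipy, OpenCV 4.12 (cv2) and the standard library are available. Lean on these libraries where they do the work, as an engineer would, in place of code of your own. Each camera call takes 0.05 s, during which the arm holds its last target. There are 200 camera calls.

TASK

Someone put the blue tea tray into its wooden box back to front, so it sticks out with its knob hidden inside. Slide it right out, turn it end for end, and slide it back into the same box fully home, flush at the mouth with the brass knob facing out. Keep it level so the tin stays in it, and leave the green tray and everything else on the counter and shelf where they are.

Things in the scene. Friction and masses are not known exactly. Their poses are not given: they have to be found in the camera images.
- tray_mid (a point): Blue open-topped tea tray, 130 mm long (x), 56 wide (y), 45 high, walls 4, about 0.25 kg. Point at mid-body, half-way up (22.5 mm above its underside). z up; knob on its -x end, +x end plain. At first the plain end sticks 38 to 55 mm out of box_a's mouth, the knob being inside at the back. Sachets are fixed in its knob half, a loose tin stands in the other.
- tray_knob (a point): Centre of the outer end of the blue tray's brass knob (16 mm diameter, 25 mm long, pointing along the tray's -x, axis 22 mm above the tray's underside).
- tin_mid (a point): Loose copper-coloured tin, 38 mm across, 33 high, about 40 g, standing in the plain-end half of the blue tray and below its rim. Point at its centre.
- box_a: Wooden sleeve with a clear top, fixed to the counter: the blue tray's box. Origin at the centre of its underside; x points into it, z up. Outside 138 mm (x) by 70 (y) by 58 high; floor 4 thick, sides 5, top 4: the inside is 60 wide, from z = 4 to 54 mm. Mouth at x = -69 mm; inside of the closed back at x = +63. Tray home: its middle at x = -2 mm, end flush with the mouth, only the knob out.
- box_a_mouth (a point): Centre of the mouth of box_a (plain square edges, no lip or flare), 29 mm above the counter. Axes as box_a.
- box_b: Identical box, parallel to box_a and about 120 mm beside it, on one side or the other (axes as box_a), holding the green tray, which is in the right way round: home, knob standing 25 mm out of the mouth.
- tray_ok_mid (a point): Middle of the green tray, same make as the blue one, properly in box_b. Leave it alone.
- rack: Fixed steel wire riser shelf over both boxes. Origin on the counter at its centre, x points into the boxes, z up. Depth x from -93 to +94 mm, 328 wide (y), 8 mm rod legs at the four corners; shelf wires and rails from 132 to 140 mm above the counter. The boxes stand about 60 mm either side of its middle.
- rack_rail (a point): Middle of the shelf's front rail, 136 mm above the counter. It overhangs the box mouths by about 20 mm, so a hand pointing straight down cannot reach the protruding end of the tray: it must lean, fingers towards the box, its upper part out in front of the rack.
- sugar_jar: Bystander: low white ceramic sugar jar with wooden lid, 56 mm across, 68 high, standing in front of the green tray's box. Origin at the centre of its underside. Not to be moved.
- bowl: Bystander: blue bowl, 90 mm across, 45 high, beyond the end of the blue tray's path. Origin at the centre of its underside. Not to be moved.
- syrup: Bystander: amber syrup bottle, 64 mm across, 190 high. Origin at the centre of its underside. Not to be moved.
- mug: Bystander: white mug with a handle, 80 mm across, 90 high. Origin at the centre of its underside. Not to be moved.
- tea_can: Bystander: green tea can, 72 mm across, 100 high, on the wire shelf. Origin at the centre of its underside. Not to be moved.
- coffee_jar: Bystander: amber coffee jar, 72 mm across, 110 high, on the wire shelf. Origin at the centre of its underside. Not to be moved.
- spoon: Bystander: steel spoon lying flat on the counter beyond the work, 160 mm long. Origin under its middle. Not to be moved.
Mind the look-alikes: they are no part of the job. Leave any red look-alike of the box_a alone.

How it is judged:
By the outcome, as a careful person would: the job done as asked, in the order asked, and still so for the second after the job is handed in, with the robot touching nothing.
It also fails if it takes over 72 s, if anything falls off the work surface, if the arm or the gripper's body presses on something with over 40 N, if the wrist force passes 120 N, or if a joint passes its speed limit or range.

## Working session

There is one attempt and no reset: what is moved stays moved. The work goes in short steps, Python scripts to look and compute and a shell command to move; the robot and the scene stay as the last step left them, time stands still between calls to the robot, and variables do not carry over. Pictures are saved under pics/ and viewed, at most 10 in all, crops included, and the job is handed in when it is done.

```bash
mkdir -p pics; ls; python3 - <<'E'
from rig import observe, read_camera
import cv2,numpy as np
s=observe();print(s)
for n in("side","top"):
    c=read_camera(n);cv2.imwrite(f"pics/{n}0.png",c["image"][:,:,::-1]);print(n,c["K"],c["distortion"],np.round(c["view"],4))
E
```

```text
pics
{'t': 0.0, 'joints': array([ 1.05948971,  0.41797173, -0.01031831,  1.61417341,  0.00469295,
        1.11069033, -0.05299984]), 'dq': array([-0.00044433, -0.00045988,  0.00018777, -0.00117666, -0.00011425,
        0.00029176,  0.00015313]), 'joint_efforts': array([ 3.26266672e-04, -8.51244164e+01,  6.38978295e-01, -4.26004207e+01,
       -4.87721153e-02,  1.85254100e-02,  4.67540281e-05]), 'tool_pos': array([ 0.282756  , -0.55691888,  0.17562696]), 'tcp_rot': array([-3.05417498e+00, -7.30960773e-01,  5.64671220e-04]), 'force': array([-0.76251735, -0.04070424,  0.27220235]), 'ft_torque': array([-0.03228243, -0.02684455, -0.0113708 ]), 'finger_force': 0.0, 'gripper_width': 0.09407166491239671}
side [[581.31592855   0.         328.16344318]
 [  0.         581.31592855 239.69179671]
 [  0.           0.           1.        ]] [0.01173871 0.         0.         0.         0.        ] [[ 0.7892 -0.6141  0.0117 -0.415 ]
 [-0.4715 -0.618  -0.6291  0.311 ]
 [ 0.3935  0.4909 -0.7773  1.175 ]
 [ 0.      0.      0.      1.    ]]
top [[615.56409887   0.         323.85820026]
 [  0.         615.56409887 238.97260399]
 [  0.           0.           1.        ]] [-0.1383143  0.         0.         0.         0.       ] [[-0.0205 -0.9996  0.0208 -0.0397]
 [-0.9945  0.0182 -0.1028  0.5376]
 [ 0.1024 -0.0228 -0.9945  1.4844]
 [ 0.      0.      0.      1.    ]]
```

View pics/side0.png

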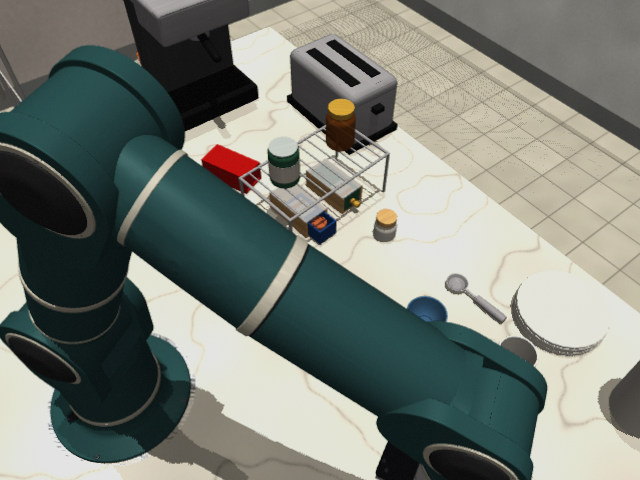

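View pics/top0.png

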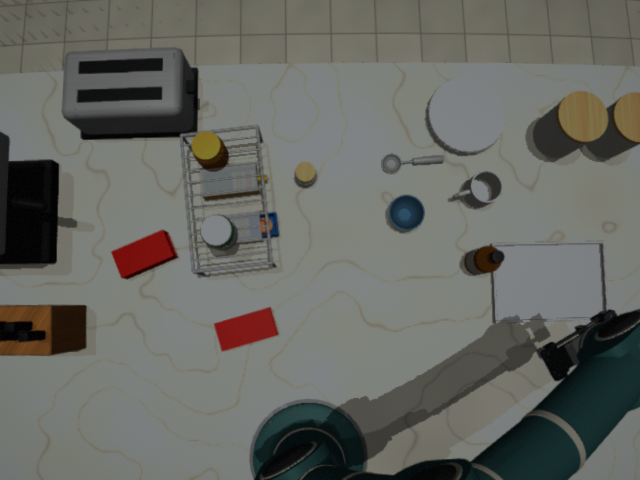

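Candidates for the blue tray and its box:
- Blue tray end, at top (268,224) and side (320,226), in the box nearer the robot. This one matches the description.
- Green tray, at top (262,180) and side (354,203), with its knob out. It's already in the right way round.
- Red blocks, at top (145,254) and (246,328). These are look-alikes.
- Blue bowl, at top (406,212).

I choose the first and will check it in close crops.

```bash
python3 - <<'E'
import cv2
t=cv2.imread("pics/top0.png");s=cv2.imread("pics/side0.png")
cv2.imwrite("pics/tc.png",cv2.resize(t[120:285,180:330],None,fx=3.6,fy=3.6,interpolation=2))
cv2.imwrite("pics/sc.png",cv2.resize(s[110:250,235:405],None,fx=4.2,fy=4.2,interpolation=2))
E
```

```text
(no output)
```

View pics/tc.png

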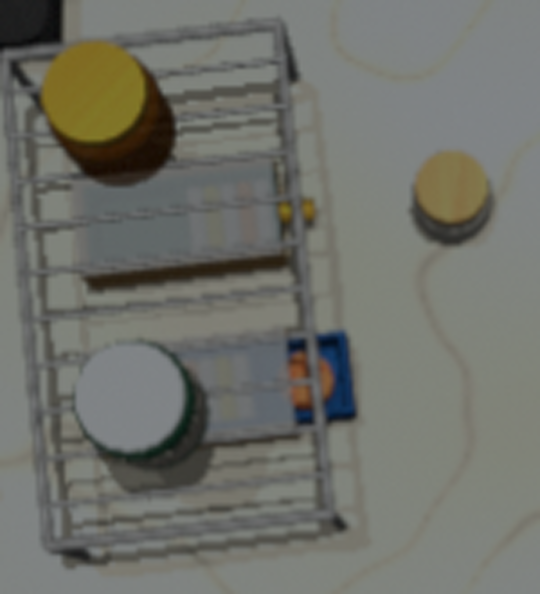

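View pics/sc.png

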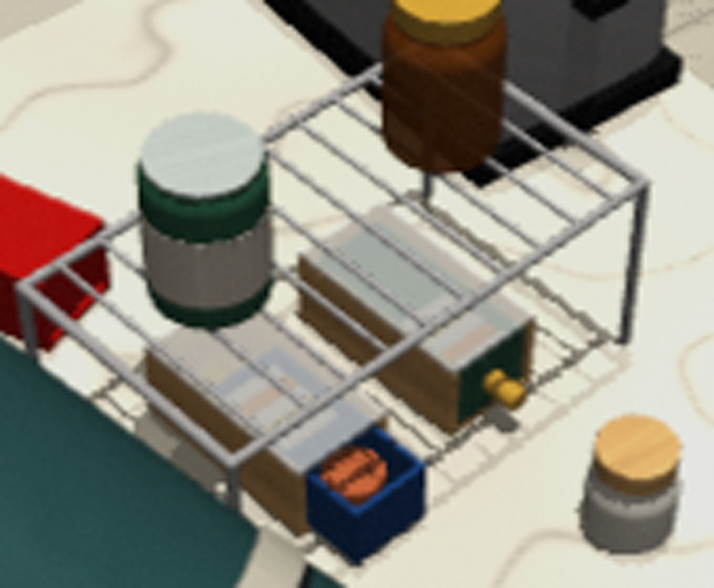

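Blue tray's plain end protrudes with the tin visible; crop corners: top (345,333),(355,416); side (424,466),(357,518). It is the blue one in the box under the tea can — choice confirmed. Triangulating.

```bash
cat > h.py <<'E'
import numpy as np,cv2
from rig import read_camera,observe
def cams(): return {n:read_camera(n) for n in("top","side")}
def tri(C,pt,ps):
    P=[];U=[]
    for n,p in(("top",pt),("side",ps)):
        c=C[n];U.append(cv2.undistortPoints(np.array([[p]],float),c["K"],np.array(c["distortion"])).reshape(2,1));P.append(np.array(c["view"])[:3])
    X=cv2.triangulatePoints(P[0],P[1],U[0],U[1]);return (X[:3]/X[3]).ravel()
def onz(c,p,z):
    u=cv2.undistortPoints(np.array([[p]],float),c["K"],np.array(c["distortion"])).ravel();V=np.array(c["view"])
    d=V[:3,:3].T@np.r_[u,1];o=-V[:3,:3].T@V[:3,3];return o+d*(z-o[2])/d[2]
def proj(c,X):
    V=np.array(c["view"]);return cv2.projectPoints(np.array([X],float),cv2.Rodrigues(V[:3,:3])[0],V[:3,3],c["K"],np.array(c["distortion"]))[0].ravel()
E
python3 - <<'E'
from h import *
C=cams()
T=lambda x,y:(x/3.6+180-.36,y/3.6+120-.36); S=lambda x,y:(x/4.2+235-.38,y/4.2+110-.38)
for n,a,b in [("A",(345,333),(424,466)),("B",(355,416),(357,518)),("gknob",(314,210),(520,395)),("railF",(283,22),(643,185)),("railN",(333,520),(233,462)),("mouthA+",(287,337),(385,418)),("mouthA-",(298,432),(300,470)),("backL rail",(50,550),(24,288)),("jar lid",(452,187),(637,448)),("mouthB+",(278,165),(530,318)),("mouthB-",(287,256),(460,372))]:
    print(n,np.round(tri(C,T(*a),S(*b)),4),"top@z",{"A":np.round(onz(C["top"],T(*a),.049),4)}.get(n,""))
for n,p,z in [("can top",(130,400),.24),("bowl",None,.045)]:
    print(n,np.round(onz(C["top"],T(*p) if p else (406,212),z),4))
for n,p,z in[("mA+",(287,337),.058),("mA-",(298,432),.058),("A",(345,333),.049),("B",(355,416),.049),("railF",(283,22),.14),("railN",(337,522),.14),("mB+",(278,165),.058),("mB-",(287,256),.058)]: print("top",n,np.round(onz(C["top"],T(*p),z),4))
E
```

```text
A [0.6012 0.0671 0.0513] top@z [0.6024 0.0667 0.049 ]
B [0.5459 0.0604 0.0512] top@z 
gknob [0.6903 0.0879 0.0346] top@z 
railF [0.7914 0.1015 0.138 ] top@z 
railN [0.4707 0.0701 0.1429] top@z 
mouthA+ [0.5994 0.1046 0.0604] top@z 
mouthA- [0.534  0.0977 0.0667] top@z 
backL rail [0.4551 0.2495 0.1382] top@z 
jar lid [ 0.6969 -0.0069  0.068 ] top@z 
mouthB+ [0.7146 0.1099 0.0675] top@z 
mouthB- [0.654  0.1036 0.0648] top@z 
can top [0.5366 0.1831 0.24  ]
bowl [ 0.5979 -0.2527  0.045 ]
top mA+ [0.5991 0.1052 0.058 ]
top mA- [0.5348 0.0984 0.058 ]
top A [0.6024 0.0667 0.049 ]
top B [0.5458 0.0607 0.049 ]
top railF [0.793  0.0998 0.14  ]
top railN [0.4689 0.0682 0.14  ]
top mB+ [0.7171 0.1105 0.058 ]
top mB- [0.6543 0.1048 0.058 ]
```

```bash
python3 -m inch '[[[0,0,-40,0,-1],[0,0,-40,0,-1],[0,0,-40,0,-1],[0,0,-40,0,-1],[32,-21,0,0,-1],[32,-21,0,0,-1],[32,-21,0,0,-1],[32,-21,0,0,-1],[32,-21,0,0,-1],[32,-21,0,0,-1],[32,-21,0,0,-1],[32,-21,0,0,-1]]]' 60
python3 -m inch '[[[32,-21,0,0,-1],[32,-21,0,0,-1],[32,-21,0,0,-1],[32,-21,0,0,-1],[32,-21,0,0,-1],[32,-21,0,0,-1],[32,-21,0,0,-1],[26,-18,0,0,-1]]]'
python3 -m inch '[[[0,0,0,-0.12,-1],[0,0,0,-0.12,-1],[0,0,0,-0.12,-1],[0,0,0,-0.12,-1],[0,0,0,-0.12,-1],[0,0,0,-0.12,-1],[0,0,0,-0.12,-1],[0,0,0,-0.12,-1],[0,0,0,-0.12,-1],[0,0,0,-0.12,-1],[0,0,0,0,-1]]]'
cat >> h.py <<'E'
from scipy.spatial.transform import Rotation as R
M=np.array([.567,.1017]);ax=np.array([-.099,.995]);ax/=np.linalg.norm(ax);L=np.array([ax[1],-ax[0]])
def st():
    o=observe();r=R.from_rotvec(o["tcp_rot"]).as_matrix();p=o["tool_pos"]
    print("t%.2f"%o["t"],"p",np.round(p,4),"j",np.round(o["joints"],2),"F",np.round(o["force"],1),"w%.4f g%.1f"%(o["gripper_width"],o["finger_force"]))
    print(" x",np.round(r[:,0],3),"y",np.round(r[:,1],3),"z",np.round(r[:,2],3),"along/lat mm",np.round([(p[:2]-M)@ax*1e3,(p[:2]-M)@L*1e3],1))
    return p,r
def go(X):
    p,r=st();print(" need tool mm",np.round(r.T@(np.array(X)-p)*1e3,1))
E
python3 -c "
from h import *
go([.583,-.031,.0525])"
```

```text
t: 1.2
tool_pos: [0.4356, -0.2898, 0.3363]
tcp_rot: [3.055, 0.731, -0.0]
force: [0.8, -1.1, -0.3]
gripper_width: 0.0941
finger_force: 0.0
t: 1.87
tool_pos: [0.5841, -0.0286, 0.3361]
tcp_rot: [-3.054, -0.733, -0.0]
force: [-0.1, -0.4, -0.2]
gripper_width: 0.094
finger_force: 0.0
t: 2.78
tool_pos: [0.5833, -0.0314, 0.336]
tcp_rot: [-2.101, -2.335, 0.0]
force: [-0.1, -0.4, 0.3]
gripper_width: 0.0935
finger_force: 0.0
t2.78 p [ 0.5833 -0.0314  0.336 ] j [ 0.45  0.29 -0.58  1.48  0.16  1.42 -0.02] F [-0.1 -0.4  0.3] w0.0935 g0.0
 x [-0.105  0.994  0.   ] y [ 0.994  0.105 -0.   ] z [-0.  0. -1.] along/lat mm [-134.    3.]
 need tool mm [ 3.000e-01 -1.000e-01  2.835e+02]
```

```bash
python3 -m inch '[[[0,0,38,0,-1],[0,0,38,0,-1],[0,0,38,0,-1],[0,0,38,0,-1],[0,0,38,0,-1],[0,0,38,0,-1],[0,0,38,0,-1],[0,0,17.5,0,-1],[20,0,0,0,-1],[20,0,0,0,-1],[20,0,0,0,-1],[0,0,0,0,-1]]]'
python3 - <<'E'
from h import *
go([.577,.061,.0525])
C=cams()
t=C["top"]["image"][150:270,220:340,::-1];s=C["side"]["image"][170:260,270:370,::-1]
cv2.imwrite("pics/a.png",np.hstack([cv2.resize(t,(400,400),interpolation=2),cv2.resize(s,(400,400),interpolation=2)]))
E
```

```text
t: 3.78
tool_pos: [0.5769, 0.0328, 0.0527]
tcp_rot: [-2.108, -2.327, -0.002]
force: [0.1, 0.6, 0.6]
gripper_width: 0.0938
finger_force: 0.0
t3.78 p [0.5769 0.0328 0.0527] j [ 0.29  0.53 -0.51  1.82  0.33  0.87 -0.28] F [0.1 0.6 0.6] w0.0938 g0.0
 x [-0.098  0.995  0.002] y [ 0.995  0.098 -0.   ] z [-0.     0.002 -1.   ] along/lat mm [-69.6   3. ]
 need tool mm [28.1  2.9  0.3]
```

View pics/a.png

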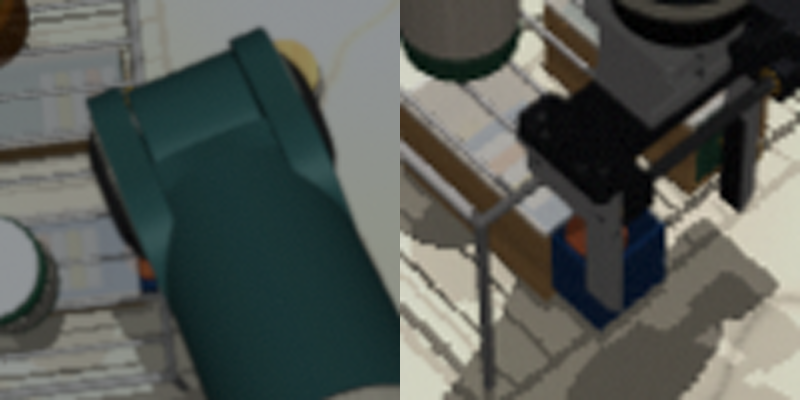

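The fingers straddle the blue end (side crop, near finger at (605,250)). The palm sits just in front of and above the rail. I'm edging in.

```bash
python3 -m inch '[[[8,1,0,0,-1],[8,1,0,0,-1],[4,1,0,0,-1],[0,0,0,0,-1]]]'; python3 -m inch '[[[3,0,0,0,-1],[2,0,0,0,-1],[2,0,0,0,-1],[0,0,0,0,-1]]]'
python3 - <<'E'
from h import *
st()
C=cams()
s=C["side"]["image"][170:260,270:370,::-1]
cv2.imwrite("pics/b.png",cv2.resize(s,(666,600),interpolation=2))
E
```

```text
t: 4.22
tool_pos: [0.5785, 0.0499, 0.0528]
tcp_rot: [-2.108, -2.329, -0.001]
force: [0.2, 0.4, 0.4]
gripper_width: 0.0942
finger_force: 0.0
t: 4.55
tool_pos: [0.5777, 0.0559, 0.0528]
tcp_rot: [-2.109, -2.329, -0.0]
force: [-0.1, 0.0, -0.4]
gripper_width: 0.094
finger_force: 0.0
t4.55 p [0.5777 0.0559 0.0528] j [ 0.25  0.54 -0.51  1.82  0.33  0.88 -0.32] F [-0.1  0.  -0.4] w0.0940 g0.0
 x [-0.099  0.995  0.   ] y [ 0.995  0.099 -0.   ] z [-0.  0. -1.] along/lat mm [-46.6   6.1]
```

View pics/b.png

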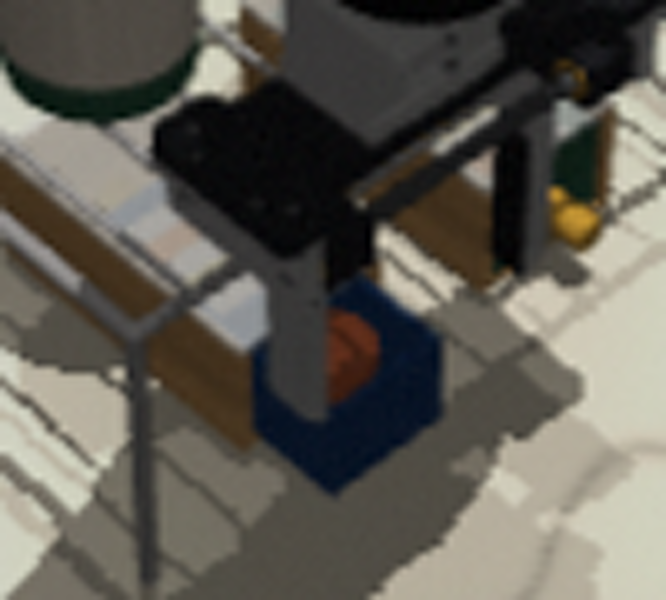

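The near finger is outside the tray wall, clear of the rail, and the force is zero. I'll go in 4 mm more, centre laterally by 3 mm, lower 0.5 mm and grip.

```bash
python3 -m inch '[[[2,-3,0.5,0,-1],[2,0,0,0,-1],[0,0,0,0,0.2],[0,0,0,0,0.5],[0,0,0,0,1],[0,0,0,0,1],[0,0,0,0,1],[0,0,0,0,1],[0,0,0,0,1],[0,0,0,0,1]]]' 60;python3 -c "
from h import *
st()"
```

```text
t: 5.48
tool_pos: [0.5743, 0.0593, 0.0522]
tcp_rot: [-2.109, -2.329, 0.0]
force: [-0.5, 0.1, 0.5]
gripper_width: 0.0438
finger_force: 0.0
t5.48 p [0.5743 0.0593 0.0522] j [ 0.24  0.53 -0.52  1.82  0.33  0.87 -0.33] F [-0.5  0.1  0.5] w0.0438 g0.0
 x [-0.099  0.995  0.   ] y [ 0.995  0.099 -0.   ] z [-0.  0. -1.] along/lat mm [-42.9   3.1]
```

```bash
python3 - <<'E'
from h import *
C=cams()
s=C["side"]["image"][180:250,280:360,::-1]
cv2.imwrite("pics/c.png",cv2.resize(s,(685,600),interpolation=2))
E
```

```text
(no output)
```

View pics/c.png

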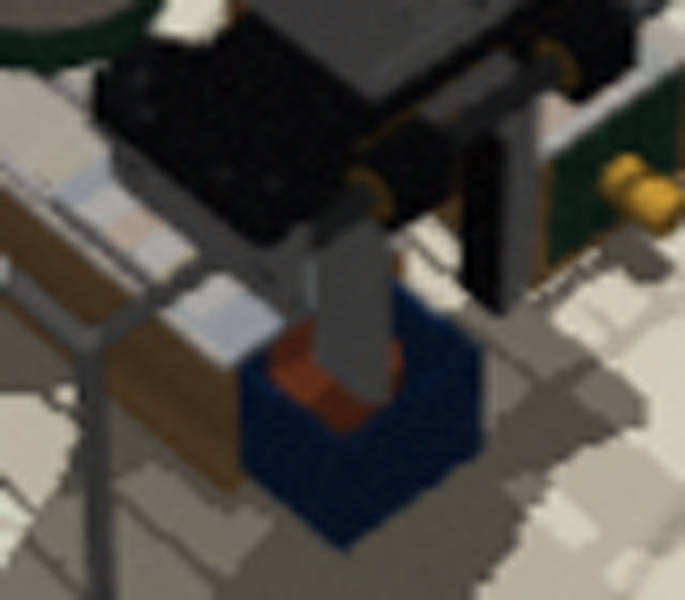

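The near finger seems to have closed inside the near wall. I'll check where the fingertips should project against what the picture shows.

```bash
python3 - <<'E'
from h import *
p,r=st()
C=cams();c=C["side"]
def q(x,y,z): # tool offsets mm
    X=p+r@(np.array([x,y,z])/1e3); u=proj(c,X); return np.round((u-[280,180]+.44)*8.56)
for sgn in(-1,1):
    for y in(22,34.5):
        print(sgn,y,[q(x,sgn*y,8) for x in(-8,8)])
for n,X in dict(A=[.6012,.0671,.049],B=[.5459,.0604,.049],A0=[.6012,.0671,.004],B0=[.5459,.0604,.004]).items(): print(n,np.round((proj(c,X)-[280,180]+.44)*8.56))
E
```

```text
t5.58 p [0.5743 0.0593 0.0522] j [ 0.24  0.53 -0.52  1.82  0.33  0.87 -0.33] F [-0.5  0.3 -0.8] w0.0360 g0.0
 x [-0.099  0.995  0.   ] y [ 0.995  0.099 -0.   ] z [-0.  0. -1.] along/lat mm [-42.9   3.1]
-1 22 [array([387., 486.]), array([348., 453.])]
-1 34.5 [array([354., 509.]), array([315., 477.])]
1 22 [array([501., 403.]), array([461., 372.])]
1 34.5 [array([532., 380.]), array([493., 349.])]
A [483. 356.]
B [342. 462.]
A0 [479. 458.]
B0 [342. 563.]
```

```bash
python3 - <<'E'
from h import *
p,r=st()
C=cams();c=C["side"]
for dz in(8,-10,-20,-30,-40,-89):
  for y,x in((-34.5,-10),(-34.5,10),(22,-10),(34.5,-10),(-88,-37.5),(-88,37.5)):
    X=p+r@(np.array([x,y,dz])/1e3);print(dz,(y,x),np.round((proj(c,X)-[280,180]+.44)*8.56),end=' ')
  print()
s=c["image"][165:255,270:370,::-1]
cv2.imwrite("pics/d.png",cv2.resize(s,(666,600),interpolation=2))
E
```

```text
t5.68 p [0.5744 0.0593 0.0522] j [ 0.24  0.53 -0.52  1.82  0.33  0.87 -0.33] F [-0.8  0.  -0. ] w0.0278 g0.0
 x [-0.099  0.995  0.   ] y [ 0.995  0.099 -0.   ] z [-0.  0. -1.] along/lat mm [-42.9   3.1]
8 (-34.5, -10) [359. 513.] 8 (-34.5, 10) [310. 473.] 8 (22, -10) [506. 407.] 8 (34.5, -10) [537. 384.] 8 (-88, -37.5) [284. 677.] 8 (-88, 37.5) [100. 518.] 
-10 (-34.5, -10) [360. 472.] -10 (-34.5, 10) [310. 431.] -10 (22, -10) [507. 365.] -10 (34.5, -10) [539. 342.] -10 (-88, -37.5) [284. 636.] -10 (-88, 37.5) [ 98. 477.] 
-20 (-34.5, -10) [360. 449.] -20 (-34.5, 10) [310. 408.] -20 (22, -10) [508. 342.] -20 (34.5, -10) [541. 319.] -20 (-88, -37.5) [283. 613.] -20 (-88, 37.5) [ 96. 454.] 
-30 (-34.5, -10) [360. 425.] -30 (-34.5, 10) [310. 384.] -30 (22, -10) [509. 318.] -30 (34.5, -10) [542. 295.] -30 (-88, -37.5) [283. 590.] -30 (-88, 37.5) [ 95. 430.] 
-40 (-34.5, -10) [360. 401.] -40 (-34.5, 10) [309. 360.] -40 (22, -10) [510. 294.] -40 (34.5, -10) [543. 271.] -40 (-88, -37.5) [283. 566.] -40 (-88, 37.5) [ 94. 406.] 
-89 (-34.5, -10) [360. 280.] -89 (-34.5, 10) [308. 238.] -89 (22, -10) [515. 172.] -89 (34.5, -10) [549. 149.] -89 (-88, -37.5) [281. 446.] -89 (-88, 37.5) [ 86. 285.]
```

View pics/d.png

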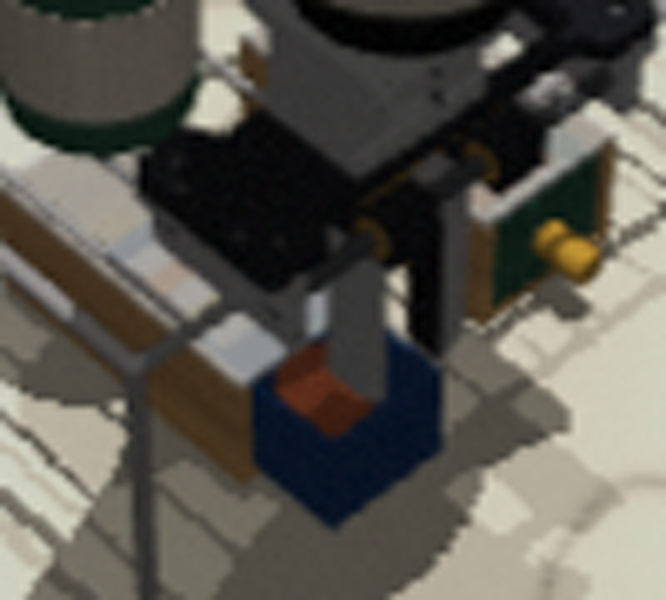

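Fingertips appear about 40 mm higher than the stated geometry. I'll back out, open, and probe the bare counter to find the true tip height.

```bash
python3 -m inch '[[[0,0,-10,0,-1],[-20,0,0,0,-1],[-25,0,0,0,-1],[-25,0,0,0,-1],[-25,0,0,0,-1],[-15,0,0,0,-1],[0,0,20,0,-1],[0,0,20,0,-1],[0,0,7,0,-1],[0,0,2,0,-1],[0,0,2,0,-1],[0,0,0,0,-1]]]'
python3 -c "
from h import *
st()"
python3 -m inch '[[[0,0,1,0,-1],[0,0,1,0,-1]]]'
```

```text
t: 6.78
tool_pos: [0.5857, -0.0499, 0.012]
tcp_rot: [2.108, 2.329, 0.001]
force: [0.2, -0.0, -0.3]
gripper_width: 0.0933
finger_force: 0.0
t6.78 p [ 0.5857 -0.0499  0.012 ] j [ 0.39  0.6  -0.47  1.82  0.36  0.81 -0.16] F [ 0.2 -0.  -0.3] w0.0933 g0.0
 x [-0.099  0.995 -0.   ] y [0.995 0.099 0.001] z [ 0.001  0.    -1.   ] along/lat mm [-152.7    3.6]
t: 6.95
tool_pos: [0.5857, -0.0501, 0.01]
tcp_rot: [2.108, 2.328, 0.001]
force: [-0.1, -0.3, -0.2]
gripper_width: 0.0941
finger_force: 0.0
```

```bash
python3 -m inch '[[[0,0,1,0,-1],[0,0,1,0,-1],[0,0,0,0,-1]]]';python3 -m inch '[[[0,0,1,0,-1],[0,0,0.5,0,-1],[0,0,0,0,-1]]]'
python3 - <<'E'
from h import *
p,r=st()
c=read_camera("side")
for y,x in((-47,-8),(-59.5,-8),(-59.5,8),(47,-8),(59.5,-8)):
    print(y,x,np.round((proj(c,p+r@(np.array([x,y,8])/1e3))-[265,170]+.4)*5.7))
cv2.imwrite("pics/e.png",cv2.resize(c["image"][170:275,265:405,::-1],(798,598),interpolation=2))
E
```

```text
t: 7.2
tool_pos: [0.5852, -0.0502, 0.0072]
tcp_rot: [-2.109, -2.329, 0.0]
force: [0.6, -0.1, -0.0]
gripper_width: 0.0937
finger_force: 0.0
t: 7.45
tool_pos: [0.5851, -0.0502, 0.0056]
tcp_rot: [-2.109, -2.328, 0.0]
force: [0.5, 0.4, -0.1]
gripper_width: 0.0941
finger_force: 0.0
t7.45 p [ 0.5851 -0.0502  0.0056] j [ 0.39  0.61 -0.47  1.82  0.37  0.8  -0.17] F [ 0.5  0.4 -0.1] w0.0941 g0.0
 x [-0.099  0.995  0.   ] y [ 0.995  0.099 -0.   ] z [-0.  0. -1.] along/lat mm [-152.9    3. ]
-47 -8 [482. 636.]
-59.5 -8 [460. 653.]
-59.5 8 [433. 630.]
47 -8 [640. 511.]
59.5 -8 [660. 495.]
```

View pics/e.png

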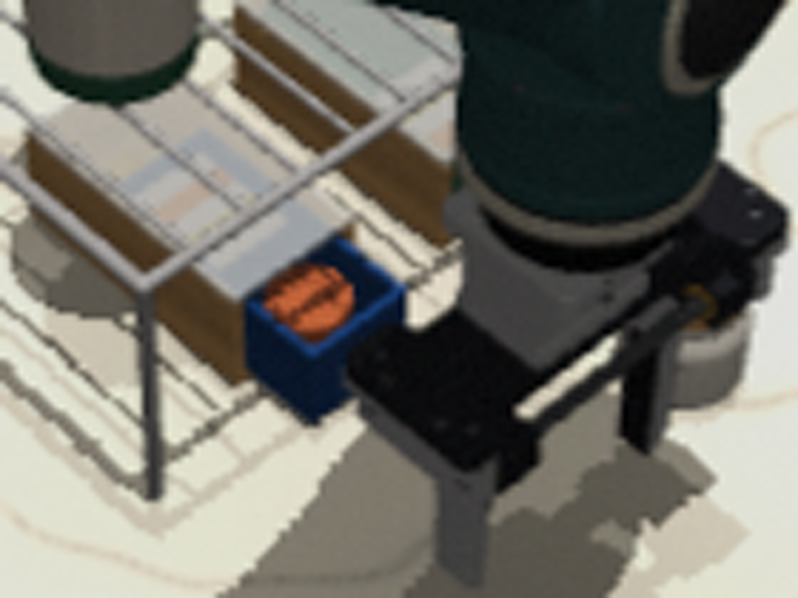

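```bash
python3 -m inch '[[[0,0,2,0,-1],[0,0,2,0,-1],[0,0,2,0,-1],[0,0,0,0,-1]]]';python3 -m inch '[[[0,0,2,0,-1],[0,0,2,0,-1],[0,0,2,0,-1],[0,0,0,0,-1]]]';python3 -m inch '[[[0,0,2,0,-1],[0,0,2,0,-1],[0,0,1,0,-1],[0,0,0,0,-1]]]'
```

```text
t: 7.83
tool_pos: [0.5849, -0.0502, -0.0008]
tcp_rot: [-2.108, -2.328, 0.001]
force: [0.7, 0.0, 0.5]
gripper_width: 0.0941
finger_force: 0.0
t: 8.17
tool_pos: [0.585, -0.0502, -0.0067]
tcp_rot: [-2.108, -2.328, 0.001]
force: [0.4, 0.8, 0.5]
gripper_width: 0.094
finger_force: 0.0
t: 8.5
tool_pos: [0.5851, -0.0502, -0.0115]
tcp_rot: [-2.109, -2.328, 0.0]
force: [0.5, 0.3, 0.4]
gripper_width: 0.094
finger_force: 0.0
```

```bash
python3 -m inch '[[[0,0,2,0,-1],[0,0,2,0,-1],[0,0,2,0,-1],[0,0,0,0,-1]]]';python3 -m inch '[[[0,0,2,0,-1],[0,0,2,0,-1],[0,0,1,0,-1],[0,0,0,0,-1]]]';python3 -m inch '[[[0,0,1,0,-1],[0,0,1,0,-1],[0,0,1,0,-1],[0,0,0,0,-1]]]'
```

```text
t: 8.83
tool_pos: [0.585, -0.0502, -0.0177]
tcp_rot: [-2.108, -2.328, 0.0]
force: [-0.4, -0.1, 0.5]
gripper_width: 0.0938
finger_force: 0.0
t: 9.17
tool_pos: [0.585, -0.0501, -0.0226]
tcp_rot: [-2.108, -2.328, 0.0]
force: [-0.3, -0.1, -0.2]
gripper_width: 0.0939
finger_force: 0.0
t: 9.5
tool_pos: [0.5851, -0.0502, -0.0255]
tcp_rot: [-2.109, -2.328, 0.0]
force: [1.0, -0.1, -0.5]
gripper_width: 0.0939
finger_force: 0.0
```

```bash
python3 -m inch '[[[0,0,1,0,-1],[0,0,1,0,-1],[0,0,1,0,-1],[0,0,0,0,-1]]]';python3 -m inch '[[[0,0,1,0,-1],[0,0,1,0,-1],[0,0,1,0,-1],[0,0,0,0,-1]]]'
```

```text
t: 9.83
tool_pos: [0.5851, -0.0501, -0.0285]
tcp_rot: [-2.109, -2.329, 0.0]
force: [-0.8, 0.7, -1.0]
gripper_width: 0.0942
finger_force: 0.0
t: 10.17
tool_pos: [0.5854, -0.0502, -0.0292]
tcp_rot: [2.108, 2.328, -0.001]
force: [-16.9, -1.1, 44.2]
gripper_width: 0.0942
finger_force: 22.0
```

Tips touch the counter at a TCP reading of −0.029, so the real tip is 29 mm behind the reported TCP, not 8 mm ahead. From here I use tip z = reading + 0.029. I'll go back over the tray end and come down carefully.

```bash
python3 -m inch '[[[0,0,-30,0,-1],[0,0,-40,0,-1],[0,0,-12,0,-1],[22,0,0,0,-1],[22,0,0,0,-1],[22,0,0,0,-1],[22,0,0,0,-1],[22,0,0,0,-1],[0,0,0,0,-1]]]'
python3 -m inch '[[[0,0,3,0,-1],[0,0,3,0,-1],[0,0,3,0,-1],[0,0,0,0,-1]]]' 5
python3 -m inch '[[[0,0,2,0,-1],[0,0,2,0,-1],[0,0,2,0,-1],[0,0,0,0,-1]]]'
python3 -c "
from h import *
st()"
```

```text
t: 10.92
tool_pos: [0.5739, 0.0642, 0.0511]
tcp_rot: [-2.102, -2.333, -0.003]
force: [-0.0, 0.8, -0.7]
gripper_width: 0.0939
finger_force: 0.0
t: 11.25
tool_pos: [0.5741, 0.0582, 0.0409]
tcp_rot: [-2.11, -2.327, 0.001]
force: [0.4, -0.7, -0.5]
gripper_width: 0.0937
finger_force: 0.0
t: 11.58
tool_pos: [0.5742, 0.0591, 0.0353]
tcp_rot: [-2.109, -2.328, 0.001]
force: [-0.1, -0.5, 0.2]
gripper_width: 0.0936
finger_force: 0.0
t11.58 p [0.5742 0.0591 0.0353] j [ 0.23  0.56 -0.5   1.83  0.35  0.84 -0.34] F [-0.1 -0.5  0.2] w0.0936 g0.0
 x [-0.099  0.995  0.   ] y [ 0.995  0.099 -0.001] z [-0.001  0.    -1.   ] along/lat mm [-43.1   2.9]
```

```bash
python3 -m inch '[[[0,0,1.5,0,-1],[0,0,1.5,0,-1],[0,0,0,0,-1]]]'
python3 -m inch '[[[0,0,1.5,0,-1],[0,0,1.5,0,-1],[0,0,0,0,-1]]]'
python3 -m inch '[[[0,0,1.5,0,-1],[0,0,1.5,0,-1],[0,0,0,0,-1]]]'
python3 -m inch '[[[0,0,1.5,0,-1],[0,0,1.5,0,-1],[0,0,0,0,-1]]]'|head -4
python3 -m inch '[[[0,0,1.5,0,-1],[0,0,1.5,0,-1],[0,0,0,0,-1]]]'|head -4
```

```text
t: 11.83
tool_pos: [0.5742, 0.0592, 0.0324]
tcp_rot: [-2.109, -2.328, 0.0]
force: [-0.4, 0.0, 0.2]
gripper_width: 0.0937
finger_force: 0.0
t: 12.08
tool_pos: [0.5742, 0.0593, 0.0294]
tcp_rot: [-2.109, -2.328, 0.0]
force: [0.2, -0.4, 0.5]
gripper_width: 0.0938
finger_force: 0.0
t: 12.33
tool_pos: [0.5742, 0.0593, 0.0264]
tcp_rot: [-2.109, -2.328, 0.0]
force: [0.9, 0.4, -0.0]
gripper_width: 0.094
finger_force: 0.0
t: 12.58
tool_pos: [0.5742, 0.0592, 0.0234]
tcp_rot: [-2.109, -2.328, 0.0]
force: [-0.3, 0.1, 0.8]
t: 12.83
tool_pos: [0.5742, 0.0593, 0.0204]
tcp_rot: [-2.109, -2.328, 0.0]
force: [-0.9, -0.1, -0.5]
```

```bash
for i in 1; do :; done; python3 -m inch '[[[0,0,1,0,-1],[0,0,1,0,-1],[0,0,0,0,-1]]]'|head -4
python3 -m inch '[[[0,0,1,0,-1],[0,0,1,0,-1],[0,0,0,0,-1]]]'|head -4
python3 -m inch '[[[0,0,1,0,-1],[0,0,0,0,-1]]]'|head -4
python3 -m inch '[[[0,0,1,0,-1],[0,0,0,0,-1]]]'|head -4
```

```text
t: 13.08
tool_pos: [0.5743, 0.0592, 0.0185]
tcp_rot: [-2.109, -2.328, 0.0]
force: [0.8, -0.0, 0.1]
t: 13.33
tool_pos: [0.5743, 0.0593, 0.0165]
tcp_rot: [-2.109, -2.328, 0.0]
force: [0.4, 0.1, -0.3]
t: 13.5
tool_pos: [0.5743, 0.0593, 0.0156]
tcp_rot: [-2.109, -2.328, 0.0]
force: [0.1, 0.2, -0.2]
t: 13.67
tool_pos: [0.5743, 0.0593, 0.0146]
tcp_rot: [-2.109, -2.328, 0.0]
force: [-0.5, -0.1, 0.6]
```

```bash
python3 -m inch '[[[0,0,0,0,1],[0,0,0,0,1],[0,0,0,0,1],[0,0,0,0,1],[0,0,0,0,1],[0,0,0,0,1],[0,0,0,0,1],[0,0,0,0,1]]]' 5
```

```text
t: 14.33
tool_pos: [0.5745, 0.0592, 0.0148]
tcp_rot: [2.109, 2.328, 0.0]
force: [1.1, -1.0, 0.1]
gripper_width: 0.0551
finger_force: 5.0
```

Tray gripped, width 55 mm and the lateral force is small. I raise the grip and pull 62 mm.

```bash
python3 -m inch '[[[0,0,0,0,1],[0,0,0,0,1],[-2,0,0,0,1],[-3,0,0,0,1],[-4,0,0,0,1],[-4,0,0,0,1],[0,0,0,0,1]]]' 50
python3 - <<'E'
from h import *
st()
C=cams()
for n in C:
    h=cv2.cvtColor(C[n]["image"],cv2.COLOR_RGB2HSV);m=cv2.inRange(h,(105,120,30),(130,255,255));m[:,360:]=0
    ys,xs=np.nonzero(m);print(n,len(xs),xs.min(),xs.max(),ys.min(),ys.max())
E
```

```text
t: 14.92
tool_pos: [0.5754, 0.0453, 0.0146]
tcp_rot: [-2.11, -2.327, 0.001]
force: [1.0, -0.0, -0.1]
gripper_width: 0.0008
finger_force: 0.0
t14.92 p [0.5754 0.0453 0.0146] j [ 0.24  0.59 -0.49  1.84  0.37  0.81 -0.34] F [ 1.  -0.  -0.1] w0.0008 g0.0
 x [-0.098  0.995 -0.   ] y [ 0.995  0.098 -0.001] z [-0.001 -0.001 -1.   ] along/lat mm [-57.    2.8]Traceback (most recent call last):
  File "<stdin>", line 6, in <module>
    return umr_minimum(a, axis, None, out, keepdims, initial, where)
ValueError: zero-size array to reduction operation minimum which has no identity
```

The grip slipped off the end, since the pads overlapped it only 3–4 mm. I'll open and edge further in.

```bash
python3 -m inch '[[[0,0,0,0,-1],[0,0,0,0,-1],[0,0,0,0,-1],[0,0,0,0,-1],[0,0,0,0,-1],[0,0,0,0,-1],[0,0,0,0,-1],[0,0,0,0,-1],[5,0,0,0,-1],[5,0,0,0,-1],[4,0,0,0,-1],[0,0,0,0,-1]]]' 5
python3 -m inch '[[[1.5,0,0,0,-1],[1.5,0,0,0,-1],[0,0,0,0,-1]]]'
python3 -m inch '[[[1.5,0,0,0,-1],[1.5,0,0,0,-1],[0,0,0,0,-1]]]'
python3 - <<'E'
from h import *
st()
c=read_camera("side")
I=c["image"].astype(int);m=(I[...,2]>I[...,0]*1.6+8)&(I[...,2]>30);m[:,:270]=0;m[:,370:]=0;m[:170]=0;m[260:]=0
ys,xs=np.nonzero(m);print(len(xs),xs.min(),xs.max(),ys.min(),ys.max())
for n,X in dict(A=[.6012,.0671,.049],B0=[.5459,.0604,.004]).items(): print(n,proj(c,X))
E
```

```text
t: 16.02
tool_pos: [0.5741, 0.0618, 0.0148]
tcp_rot: [-2.107, -2.33, -0.001]
force: [-0.7, 0.3, -0.8]
gripper_width: 0.077
finger_force: 0.0
t: 16.27
tool_pos: [0.5739, 0.0635, 0.0148]
tcp_rot: [-2.109, -2.329, -0.0]
force: [-0.1, 0.2, 0.4]
gripper_width: 0.0935
finger_force: 0.0
t: 16.52
tool_pos: [0.5736, 0.0666, 0.0148]
tcp_rot: [-2.108, -2.329, -0.0]
force: [1.1, 1.3, 0.4]
gripper_width: 0.0936
finger_force: 0.0
t16.52 p [0.5736 0.0666 0.0148] j [ 0.21  0.59 -0.49  1.84  0.37  0.81 -0.37] F [1.1 1.3 0.4] w0.0936 g0.0
 x [-0.099  0.995  0.   ] y [ 0.995  0.099 -0.   ] z [-0.  0. -1.] along/lat mm [-35.6   3.1]
312 315 334 213 244
A [335.95845751 221.16671423]
B0 [319.46529568 245.31647472]
```

```bash
python3 -m inch '[[[1,0,0,0,-1],[1,0,0,0,-1],[0,0,0,0,-1]]]'|sed -n '2p;4p'
python3 -m inch '[[[1,0,0,0,-1],[0,0,1,0,-1],[0,0,0,0,-1]]]'|sed -n '2p;4p'
python3 -m inch '[[[0,0,1,0,-1],[0,0,0,0,-1]]]'|sed -n '2p;4p'
```

```text
tool_pos: [0.5735, 0.0678, 0.0147]
force: [0.9, -2.2, 0.8]
tool_pos: [0.5738, 0.0677, 0.0141]
force: [-2.3, -9.3, 7.2]
tool_pos: [0.5741, 0.0676, 0.0134]
force: [-4.1, -10.9, 12.6]
```

```bash
python3 -m inch '[[[-1.2,0,-0.5,0,-1],[0,0,0,0,-1],[0,0,0,0,1],[0,0,0,0,1],[0,0,0,0,1],[0,0,0,0,1],[0,0,0,0,1],[0,0,0,0,1],[0,0,0,0,1],[0,0,0,0,1]]]' 5
python3 -m inch '[[[0,0,0,0,1],[0,0,0,0,1],[0,0,0,0,1],[0,0,0,0,1]]]' 30
```

```text
t: 18.07
tool_pos: [0.5739, 0.0677, 0.0135]
tcp_rot: [2.109, 2.328, 0.0]
force: [0.4, -5.2, 5.7]
gripper_width: 0.0559
finger_force: 8.0
t: 18.4
tool_pos: [0.5739, 0.0676, 0.0135]
tcp_rot: [2.109, 2.328, 0.0]
force: [0.1, -5.0, 5.0]
gripper_width: 0.0552
finger_force: 33.6
```

Gripped at 30 N, width 55 mm. I pull gently and check that it holds.

```bash
python3 -m inch '[[[-1,0,0,0,1],[-1,0,0,0,1],[-2,0,0,0,1],[-2,0,0,0,1],[-2,0,0,0,1],[0,0,0,0,1]]]'|sed -n '2p;4,6p'
python3 -m inch '[[[-4,0,0,0,1],[-5,0,0,0,1],[-5,0,0,0,1],[-5,0,0,0,1],[-5,0,0,0,1],[0,0,0,0,1]]]'
python3 - <<'E'
from h import *
st()
c=read_camera("side")
I=c["image"].astype(int);m=(I[...,2]>I[...,0]*1.6+8)&(I[...,2]>30);m[:,:270]=0;m[:,390:]=0;m[:170]=0;m[280:]=0
ys,xs=np.nonzero(m);print(len(xs),xs.min(),xs.max(),ys.min(),ys.max())
E
```

```text
tool_pos: [0.5743, 0.0602, 0.0133]
force: [-1.1, 2.9, 6.1]
gripper_width: 0.0555
finger_force: 30.0
t: 19.4
tool_pos: [0.5765, 0.0342, 0.0129]
tcp_rot: [2.111, 2.327, -0.002]
force: [-0.0, -4.2, 2.1]
gripper_width: 0.0555
finger_force: 30.0
t19.40 p [0.5765 0.0342 0.0129] j [ 0.26  0.59 -0.49  1.84  0.37  0.8  -0.32] F [-0.  -4.2  2.1] w0.0555 g30.0
 x [-0.097  0.995 -0.001] y [ 0.995  0.097 -0.001] z [-0.001 -0.001 -1.   ] along/lat mm [-68.1   2.8]
397 308 345 223 251
```

It's coming out. Blue extent moved right 11 px and down 7 px. I pull 33 mm more, release, lower, and regrip deeper and further in.

```bash
python3 -m inch '[[[-5,0,0,0,1],[-6,0,0,0,1],[-6,0,0,0,1],[-6,0,0,0,1],[-6,0,0,0,1],[-4,0,0,0,1],[0,0,0,0,1],[0,0,0,0,-1],[0,0,0,0,-1],[0,0,0,0,-1],[0,0,0,0,-1],[0,0,0,0,-1]]]'
python3 - <<'E'
from h import *
st()
c=read_camera("side")
I=c["image"].astype(int);m=(I[...,2]>I[...,0]*1.6+8)&(I[...,2]>30);m[:,:270]=0;m[:,390:]=0;m[:170]=0;m[290:]=0
ys,xs=np.nonzero(m);print(len(xs),xs.min(),xs.max(),ys.min(),ys.max())
E
```

```text
t: 20.45
tool_pos: [0.5799, 0.0036, 0.0133]
tcp_rot: [-2.108, -2.329, -0.0]
force: [0.1, -0.3, 0.4]
gripper_width: 0.0851
finger_force: 0.0
t20.45 p [0.5799 0.0036 0.0133] j [ 0.31  0.59 -0.48  1.84  0.37  0.8  -0.26] F [ 0.1 -0.3  0.4] w0.0851 g0.0
 x [-0.099  0.995  0.   ] y [0.995 0.099 0.   ] z [ 0.  0. -1.] along/lat mm [-98.9   3.2]
452 308 354 223 260
```

```bash
python3 -m inch '[[[0,0,8,0,-1],[0,0,8,0,-1],[0,0,6,0,-1],[6,0,0,0,-1],[6,0,0,0,-1],[5,0,0,0,-1],[5,0,0,0,-1],[0,0,0,0,-1]]]'
python3 -m inch '[[[0,0,0,0,1],[0,0,0,0,1],[0,0,0,0,1],[0,0,0,0,1],[0,0,0,0,1],[0,0,0,0,1],[0,0,0,0,1],[0,0,0,0,1],[0,0,0,0,1]]]' 30
```

```text
t: 21.17
tool_pos: [0.5778, 0.027, -0.0084]
tcp_rot: [-2.107, -2.33, -0.001]
force: [-0.5, -0.4, -0.2]
gripper_width: 0.0944
finger_force: 0.0
t: 21.92
tool_pos: [0.5778, 0.0251, -0.0087]
tcp_rot: [2.109, 2.328, -0.0]
force: [0.7, -1.0, 0.5]
gripper_width: 0.0558
finger_force: 29.8
```

Deep grip at 30 N, 25 mm from the plain end. I raise to 60 N, lift 2 mm, and draw the tray right out.

```bash
python3 -m inch '[[[0,0,0,0,1],[0,0,-1,0,1],[0,0,-1,0,1],[-6,0,0,0,1],[-10,0,0,0,1],[-12,0,0,0,1],[-14,0,0,0,1],[-14,0,0,0,1],[-14,0,0,0,1],[-14,0,0,0,1],[-8,0,0,0,1],[0,0,0,0,1]]]' 60
python3 -m inch '[[[-10,0,-15,0,1],[-5,0,-22,0,1],[0,0,-24,0,1],[0,0,-24,0,1],[0,0,-10,0,1],[0,0,0,0,1]]]'
python3 - <<'E'
from h import *
st()
c=read_camera("side");cv2.imwrite("pics/f.png",c["image"][:,:,::-1])
I=c["image"].astype(int);m=(I[...,2]>I[...,0]*1.6+8)&(I[...,2]>30);m[:,:270]=0;m[:,405:]=0;m[:150]=0;m[295:]=0
ys,xs=np.nonzero(m);print(len(xs),xs.min(),xs.max(),ys.min(),ys.max())
E
```

```text
t: 22.92
tool_pos: [0.5869, -0.0691, -0.0069]
tcp_rot: [2.112, 2.325, -0.001]
force: [0.2, -1.1, -2.7]
gripper_width: 0.0558
finger_force: 59.7
t: 23.42
tool_pos: [0.5896, -0.0808, 0.0903]
tcp_rot: [2.106, 2.327, 0.003]
force: [0.4, 0.1, -3.4]
gripper_width: 0.0554
finger_force: 59.7
t23.42 p [ 0.5896 -0.0808  0.0903] j [ 0.48  0.51 -0.52  1.76  0.3   0.95 -0.06] F [ 0.4  0.1 -3.4] w0.0554 g59.7
 x [-0.099  0.995 -0.001] y [0.995 0.099 0.003] z [ 0.003 -0.    -1.   ] along/lat mm [-183.8    4.4]
615 333 391 203 261
```

Fully out, with 3.4 N of weight held. I turn it 90° with the knob swinging toward the robot, then lower it.

```bash
python3 -m inch '[[[0,0,0,-0.06,1],[0,0,0,-0.12,1],[0,0,0,-0.12,1],[0,0,0,-0.12,1],[0,0,0,-0.12,1],[0,0,0,-0.12,1],[0,0,0,-0.12,1],[0,0,0,-0.12,1],[0,0,0,-0.12,1],[0,0,0,-0.12,1],[0,0,0,-0.12,1],[0,0,0,-0.12,1]]]'
python3 -m inch '[[[0,0,0,-0.12,1],[0,0,0,-0.07,1],[0,0,20,0,1],[0,0,25,0,1],[0,0,25,0,1],[0,0,18,0,1],[0,0,8,0,1],[0,0,3,0,1],[0,0,0,0,1]]]'
python3 -c "
from h import *
st()"
```

```text
t: 24.47
tool_pos: [0.5875, -0.0807, 0.0864]
tcp_rot: [-0.134, -3.137, -0.002]
force: [0.6, -1.0, -3.7]
gripper_width: 0.0559
finger_force: 59.7
t: 25.22
tool_pos: [0.5871, -0.0805, -0.0113]
tcp_rot: [0.155, -3.135, -0.0]
force: [-11.9, 0.8, 17.5]
gripper_width: 0.0556
finger_force: 59.9
t25.22 p [ 0.5871 -0.0805 -0.0113] j [ 0.65  0.74 -0.77  1.8   0.66  0.88  1.24] F [-11.9   0.8  17.5] w0.0556 g59.9
 x [-0.995 -0.099  0.003] y [-0.099  0.995  0.   ] z [-0.003  0.    -1.   ] along/lat mm [-183.3    2. ]
```

Set down level. I release, rise, shift 85 mm toward the knob end, turn the hand half round and regrip.

```bash
python3 -m inch '[[[0,0,-0.7,0,-1],[0,0,0,0,-1],[0,0,0,0,-1],[0,0,0,0,-1],[0,0,-25,0,-1],[0,0,-25,0,-1],[20,0,0,0.1,-1],[20,0,0,0.1,-1],[20,0,0,0.1,-1],[20,0,0,0.1,-1],[0,0,0,0.12,-1],[0,0,0,0.12,-1]]]'
python3 -m inch '[[[0,0,0,0.12,-1],[0,0,0,0.12,-1],[0,0,0,0.12,-1],[0,0,0,0.12,-1],[0,0,0,0.12,-1],[0,0,0,0.12,-1],[0,0,0,0.12,-1],[0,0,0,0.12,-1],[0,0,0,0.12,-1],[0,0,0,0.12,-1],[0,0,0,0.12,-1],[0,0,0,0.12,-1]]]'|head -3
python3 -m inch '[[[0,0,0,0.12,-1],[0,0,0,0.12,-1],[0,0,0,0.12,-1],[0,0,0,0.12,-1],[0,0,0,0.12,-1],[0,0,0,0.12,-1],[0,0,0,0.12,-1],[0,0,0,0.12,-1],[0,0,0,0.1,-1],[0,0,0,0,-1]]]'|head -3
python3 - <<'E'
from h import *
p0=np.array([.5871,-.0805]);d=np.array([-.995,-.099])
go([*(p0+.085*d),-.0113]); 
c=read_camera("side")
I=c["image"].astype(int);m=(I[...,2]>I[...,0]*1.6+8)&(I[...,2]>30);m[:,:270]=0;m[:,400:]=0;m[:190]=0;m[325:]=0
ys,xs=np.nonzero(m);print(len(xs),xs.min(),xs.max(),ys.min(),ys.max())
for a in (-25,105):
  for b in(-28,28):
    print(a,b,np.round(proj(c,[*(p0+d*a/1e3+np.array([-.099,.995])*b/1e3),.045]),1))
E
```

```text
t: 26.22
tool_pos: [0.5082, -0.0773, 0.04]
tcp_rot: [0.849, 3.025, -0.001]
force: [0.1, 0.0, 0.2]
gripper_width: 0.0941
finger_force: 0.0
t: 27.22
tool_pos: [0.5089, -0.077, 0.0398]
tcp_rot: [-2.633, -1.714, -0.0]
t: 28.05
tool_pos: [0.5089, -0.0769, 0.0398]
tcp_rot: [3.138, 0.149, -0.0]
t28.05 p [ 0.5089 -0.0769  0.0398] j [ 0.22  0.41 -0.15  1.99  0.09  0.74 -1.46] F [ 0.7  0.2 -0.3] w0.0937 g0.0
 x [ 0.995  0.095 -0.   ] y [ 0.095 -0.995  0.   ] z [-0. -0. -1.] along/lat mm [-172.   -75.5]
 need tool mm [-7.5 11.4 51.1]
681 329 386 262 307
-25 -28 [387.5 265.1]
-25 28 [369.8 251. ]
105 -28 [347.1 297.8]
105 28 [329.5 282.4]
```

```bash
python3 -m inch '[[[-7.5,11.4,0,0,-1],[0,0,20,0,-1],[0,0,22,0,-1],[0,0,8,0,-1],[0,0,0,0,1],[0,0,0,0,1],[0,0,0,0,1],[0,0,0,0,1],[0,0,0,0,1],[0,0,0,0,1],[0,0,0,0,1],[0,0,0,0,1]]]' 60
python3 -c "
from h import *
st()"
```

```text
t: 29.1
tool_pos: [0.5029, -0.0891, -0.0095]
tcp_rot: [3.138, 0.157, 0.001]
force: [-2.2, 2.0, 8.8]
gripper_width: 0.0557
finger_force: 60.0
t29.10 p [ 0.5029 -0.0891 -0.0095] j [ 0.23  0.49 -0.14  2.03  0.11  0.64 -1.45] F [-2.2  2.   8.8] w0.0557 g60.0
 x [0.995 0.1   0.001] y [ 0.1   -0.995  0.   ] z [ 0.001 -0.    -1.   ] along/lat mm [-183.5  -82.7]
```

Gripped near the knob end. Lift, turn the second 90°, bring it onto the box axis.

```bash
python3 -m inch '[[[0,0,-10,0,1],[0,0,-25,0,1],[0,0,-30,0,1],[0,0,-20,0,1],[0,0,0,-0.08,1],[0,0,0,-0.12,1],[0,0,0,-0.12,1],[0,0,0,-0.12,1],[0,0,0,-0.12,1],[0,0,0,-0.12,1],[0,0,0,-0.12,1],[0,0,0,-0.12,1]]]'
python3 -m inch '[[[0,0,0,-0.12,1],[0,0,0,-0.12,1],[0,0,0,-0.12,1],[0,0,0,-0.12,1],[0,0,0,-0.12,1],[0,0,0,-0.05,1],[0,0,0,0,1],[0,0,0,0,1]]]'
python3 - <<'E'
from h import *
X=M+ax*-.152+L*.0031
go([*X,-.003])
p,r=st();print("yaw err",np.arctan2(r[1,1],r[0,1])-np.arctan2(.099,.995))
E
```

```text
t: 30.1
tool_pos: [0.5023, -0.0893, 0.0755]
tcp_rot: [2.737, 1.542, -0.001]
force: [-0.8, -0.5, -3.0]
gripper_width: 0.0552
finger_force: 60.0
t: 30.77
tool_pos: [0.5024, -0.0895, 0.0753]
tcp_rot: [2.112, 2.326, -0.0]
force: [-0.3, 0.2, -3.1]
gripper_width: 0.0554
finger_force: 60.0
t30.77 p [ 0.5024 -0.0895  0.0753] j [ 0.51  0.38 -0.48  1.97  0.23  0.84  0.01] F [-0.3  0.2 -3.1] w0.0554 g60.0
 x [-0.096  0.995 -0.   ] y [ 0.995  0.096 -0.   ] z [-0. -0. -1.] along/lat mm [-183.8  -83.2]
 need tool mm [32.1 86.2 78.2]
t30.77 p [ 0.5024 -0.0895  0.0753] j [ 0.51  0.38 -0.48  1.97  0.23  0.84  0.01] F [-0.3  0.2 -3.1] w0.0554 g60.0
 x [-0.096  0.995 -0.   ] y [ 0.995  0.096 -0.   ] z [-0. -0. -1.] along/lat mm [-183.8  -83.2]
yaw err -0.002596393050391013
```

```bash
python3 -m inch '[[[0,15,0,-0.0026,1],[0,25,0,0,1],[0,25,0,0,1],[0,15,0,0,1],[10,6.2,0,0,1],[22,0,0,0,1],[0,0,15,0,1],[0,0,25,0,1],[0,0,20,0,1],[0,0,14,0,1],[0,0,4,0,1],[0,0,0,0,1]]]'
python3 - <<'E'
from h import *
X=M+ax*-.152+L*.0031
go([*X,-.003])
c=read_camera("side");cv2.imwrite("pics/g.png",cv2.resize(c["image"][165:270,265:405,::-1],(798,598),interpolation=2))
E
```

```text
t: 31.77
tool_pos: [0.5845, -0.0484, -0.0036]
tcp_rot: [-2.106, -2.33, 0.001]
force: [-0.6, -0.1, -3.7]
gripper_width: 0.0557
finger_force: 60.0
t31.77 p [ 0.5845 -0.0484 -0.0036] j [ 0.35  0.61 -0.42  1.83  0.34  0.78 -0.15] F [-0.6 -0.1 -3.7] w0.0557 g60.0
 x [-0.101  0.995  0.   ] y [ 0.995  0.101 -0.002] z [-0.002  0.    -1.   ] along/lat mm [-151.1    2.5]
 need tool mm [-0.9  0.6 -0.6]
```

View pics/g.png

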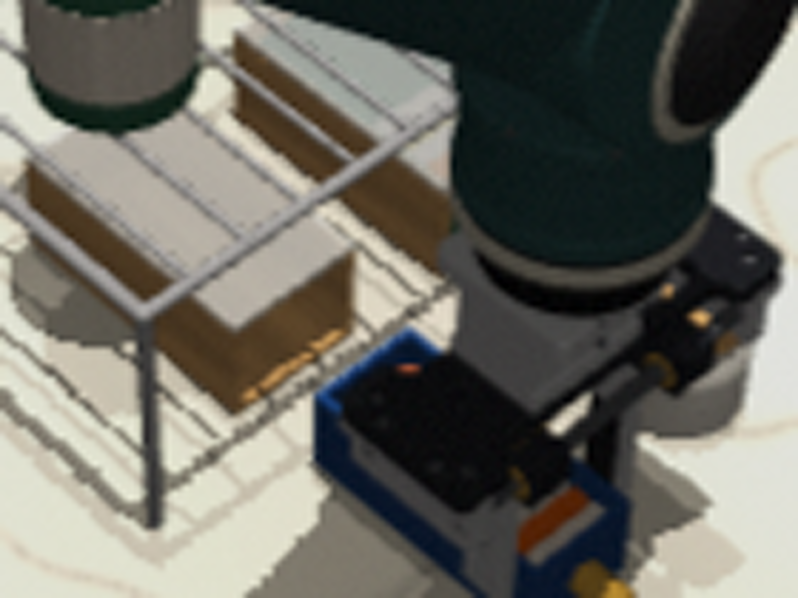

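The picture (last view) shows the box empty, the tray level in front of its mouth with the plain end at (360,400) leading, and the knob outward at (600,580). Inserting.

```bash
python3 -m inch '[[[0,0.6,-0.6,0,1],[10,0,0,0,1],[10,0,0,0,1],[10,0,0,0,1],[5,0,0,0,1],[4,0,0,0,1],[4,0,0,0,1],[4,0,0,0,1],[0,0,0,0,1]]]'
python3 -c "
from h import *
st()"
```

```text
t: 32.57
tool_pos: [0.5809, -0.001, -0.0024]
tcp_rot: [-2.105, -2.332, -0.0]
force: [-0.5, 0.5, -4.0]
gripper_width: 0.0553
finger_force: 60.0
t32.57 p [ 0.5809 -0.001  -0.0024] j [ 0.28  0.61 -0.42  1.84  0.34  0.77 -0.23] F [-0.5  0.5 -4. ] w0.0553 g60.0
 x [-0.102  0.995  0.   ] y [ 0.995  0.102 -0.   ] z [-0.  0. -1.] along/lat mm [-103.5    3.6]
```

```bash
python3 -m inch '[[[4,-0.4,0,0.002,1],[4,0,0,0,1],[4,0,0,0,1],[4,0,0,0,1],[4,0,0,0,1],[4,0,0,0,1],[2,0,0,0,1],[0,0,0,0,1]]]'
python3 -c "
from h import *
st()"
```

```text
t: 33.23
tool_pos: [0.5779, 0.0247, -0.0024]
tcp_rot: [-2.107, -2.33, -0.0]
force: [0.5, 0.7, -3.5]
gripper_width: 0.0559
finger_force: 60.0
t33.23 p [ 0.5779  0.0247 -0.0024] j [ 0.23  0.6  -0.43  1.85  0.34  0.77 -0.28] F [ 0.5  0.7 -3.5] w0.0559 g60.0
 x [-0.1    0.995  0.   ] y [0.995 0.1   0.   ] z [ 0.  0. -1.] along/lat mm [-77.8   3.3]
```

Inserted 32 mm with no contact force. I seat it, release and back off upward. The hand then needs a lean for the last push. Rows can't tilt it directly, so I'll try to get tilt from the reach limit in open space on the −y side.

```bash
python3 -m inch '[[[0,0,1.5,0,1],[0,0,1.2,0,1],[0,0,0,0,1],[0,0,0,0,-1],[0,0,0,0,-1],[0,0,0,0,-1],[-8,0,-20,0,-1],[-10,0,-30,0,-1],[-30,-20,-38,0,1],[-30,-20,-40,0,1],[-35,-20,-40,0,1],[-35,-20,-40,0,1]]]' 20
python3 -m inch '[[[-26,-32,-20,0,1],[-26,-32,-20,0,1],[-26,-32,-20,0,1],[-26,-32,0,0,1],[-26,-32,0,0,1],[-26,-32,0,0,1],[-26,-32,0,0,1],[-26,-32,0,0,1],[0,-38,0,0,1],[0,-38,0,0,1],[0,-38,0,0,1],[0,-38,0,0,1]]]'
python3 -c "
from h import *
st()"
```

```text
t: 34.23
tool_pos: [0.5283, -0.0988, 0.1663]
tcp_rot: [2.107, 2.33, 0.0]
force: [0.6, -1.5, 0.3]
gripper_width: 0.0663
finger_force: 0.0
t: 35.23
tool_pos: [0.1501, -0.3373, 0.2194]
tcp_rot: [2.108, 2.329, -0.0]
force: [0.3, -1.4, -0.6]
gripper_width: 0.0005
finger_force: 0.0
t35.23 p [ 0.1501 -0.3373  0.2194] j [ 1.17 -0.11 -0.1   2.13 -0.01  1.12  1.18] F [ 0.3 -1.4 -0.6] w0.0005 g0.0
 x [-0.1    0.995 -0.   ] y [0.995 0.1   0.   ] z [ 0. -0. -1.] along/lat mm [-395.6 -458.4]
```

```bash
python3 -m inch '[[[0,-35,0,0,1],[0,-35,0,0,1],[0,-30,0,0,1],[15,0,0,0,1],[15,0,0,0,1],[15,0,0,0,1],[15,0,0,0,1],[15,0,0,0,1],[15,0,0,0,1]]]'
python3 -c "
from h import *
st()"
```

```text
t: 35.98
tool_pos: [0.0432, -0.2572, 0.2194]
tcp_rot: [2.108, 2.329, -0.001]
force: [0.5, 0.2, 0.3]
gripper_width: 0.0004
finger_force: 0.0
t35.98 p [ 0.0432 -0.2572  0.2194] j [ 1.28 -0.36  0.01  2.32  0.    1.19  1.38] F [0.5 0.2 0.3] w0.0004 g0.0
 x [-0.1    0.995 -0.   ] y [ 0.995  0.1   -0.   ] z [ 0. -0. -1.] along/lat mm [-305.3 -556.7]
```

```bash
python3 -m inch '[[[5,0,-20,0,1],[5,0,-20,0,1],[5,0,-20,0,1],[0,0,-20,0,1],[0,0,-20,0,1],[0,0,-20,0,1]]]'
python3 -c "
from h import *
st()"
```

```text
t: 36.48
tool_pos: [0.0451, -0.2654, 0.3278]
tcp_rot: [-2.1, -2.317, -0.017]
force: [-0.3, -0.2, 0.2]
gripper_width: 0.0008
finger_force: 0.0
t36.48 p [ 0.0451 -0.2654  0.3278] j [ 1.48 -0.39 -0.13  2.09 -0.05  1.45  1.47] F [-0.3 -0.2  0.2] w0.0008 g0.0
 x [-0.098  0.995  0.018] y [ 0.995  0.098 -0.002] z [-0.004  0.017 -1.   ] along/lat mm [-313.6 -555.7]
```

A lean of 1° toward +y has appeared at the joint-2 limit. Pushing further past the limit.

```bash
python3 -m inch '[[[25,0,-20,0,1],[25,0,-20,0,1],[25,0,-20,0,1],[25,0,-20,0,1],[25,0,-20,0,1],[25,0,-20,0,1]]]'
python3 -c "
from h import *
st()"
```

```text
t: 36.98
tool_pos: [0.0446, -0.2226, 0.4065]
tcp_rot: [-2.031, -2.25, -0.167]
force: [-0.5, -0.5, -0.2]
gripper_width: 0.0005
finger_force: 0.0
t36.98 p [ 0.0446 -0.2226  0.4065] j [ 1.3  -0.39 -0.    1.93 -0.04  1.74  1.39] F [-0.5 -0.5 -0.2] w0.0005 g0.0
 x [-0.101  0.983  0.152] y [0.995 0.101 0.011] z [-0.005  0.152 -0.988] along/lat mm [-271.  -551.9]
```

```bash
python3 -m inch '[[[25,0,5,0,1],[25,0,5,0,1],[25,0,5,0,1],[25,0,5,0,1]]]'
python3 -c "
from h import *
st()"
```

```text
t: 37.32
tool_pos: [0.043, -0.1817, 0.3815]
tcp_rot: [-1.97, -2.184, -0.29]
force: [-0.6, -0.8, 0.9]
gripper_width: 0.0003
finger_force: 0.0
t37.32 p [ 0.043  -0.1817  0.3815] j [ 1.26 -0.39  0.03  2.01 -0.06  1.78  1.38] F [-0.6 -0.8  0.9] w0.0003 g0.0
 x [-0.102  0.959  0.266] y [0.995 0.1   0.021] z [-0.007  0.267 -0.964] along/lat mm [-230.1 -549.5]
```

```bash
python3 -m inch '[[[25,0,-5,0,1],[25,0,-5,0,1],[25,0,-5,0,1],[25,0,-5,0,1]]]'
python3 -c "
from h import *
st()"
```

```text
t: 37.65
tool_pos: [0.0407, -0.1479, 0.4174]
tcp_rot: [-1.917, -2.127, -0.386]
force: [0.5, 0.5, -1.0]
gripper_width: 0.0003
finger_force: 0.0
t37.65 p [ 0.0407 -0.1479  0.4174] j [ 1.3  -0.39  0.    1.95 -0.09  1.93  1.39] F [ 0.5  0.5 -1. ] w0.0003 g0.0
 x [-0.102  0.928  0.359] y [0.995 0.098 0.028] z [-0.009  0.359 -0.933] along/lat mm [-196.3 -548.4]
```

```bash
python3 -m inch '[[[20,0,15,0,1],[20,0,15,0,1],[20,0,15,0,1]]]'
python3 -c "
from h import *
st()"
```

```text
t: 37.9
tool_pos: [0.0405, -0.1178, 0.3865]
tcp_rot: [-1.868, -2.075, -0.47]
force: [-0.0, -1.6, 0.4]
gripper_width: 0.0007
finger_force: 0.0
t37.90 p [ 0.0405 -0.1178  0.3865] j [ 1.28 -0.39  0.02  2.05 -0.11  1.92  1.38] F [-0.  -1.6  0.4] w0.0007 g0.0
 x [-0.102  0.893  0.438] y [0.995 0.096 0.036] z [-0.01   0.439 -0.898] along/lat mm [-166.3 -545.6]
```

26° of lean toward the box. I'll check it persists while travelling back to the front.

```bash
cat >> h.py <<'E'
def way(*W):
    p,r=st()
    for w in W:
        w=np.array(w);d=r.T@(w-p)*1e3;print(" tool mm",np.round(d,1),"dist",round(np.linalg.norm(d)));p=w
def tipW(a,l,z):
    o=observe();r=R.from_rotvec(o["tcp_rot"]).as_matrix()
    return np.r_[M+ax*a/1e3+L*l/1e3,z]+r@[0,0,.029]
E
python3 -c "
from h import *
way([.12,-.36,.38],tipW(-185,3,.16),tipW(-150,3,.024))"
```

```text
t37.90 p [ 0.0405 -0.1178  0.3865] j [ 1.28 -0.39  0.02  2.05 -0.11  1.92  1.38] F [-0.  -1.6  0.4] w0.0007 g0.0
 x [-0.102  0.893  0.438] y [0.995 0.096 0.036] z [-0.01   0.439 -0.898] along/lat mm [-166.3 -545.6]
 tool mm [-227.4   55.5 -101.3] dist 255
 tool mm [104.1 484.7 343.9] dist 603
 tool mm [-28.   -5.  137.5] dist 140
```

```bash
python3 -m inch '[[[-28,7,-13,0,1],[-28,7,-13,0,1],[-28,7,-13,0,1],[-28,7,-13,0,1],[-28,7,-13,0,1],[-28,7,-13,0,1],[-28,7,-12,0,1],[-28,7,-12,0,1],[6,28,20,0,1],[6,28,20,0,1],[6,28,20,0,1],[6,28,20,0,1]]]'
python3 -m inch '[[[6,29,20,0,1],[6,29,20,0,1],[6,29,20,0,1],[6,29,20,0,1],[6,29,20,0,1],[6,29,20,0,1],[6,29,20,0,1],[6,29,20,0,1],[6,29,20,0,1],[6,29,20,0,1],[0,0,0,0,1]]]'
python3 -c "
from h import *
way(tipW(-185,3,.16),tipW(-150,3,.024))"
```

```text
t: 38.9
tool_pos: [0.229, -0.2896, 0.3251]
tcp_rot: [-1.869, -2.075, -0.469]
force: [0.1, -1.7, -0.4]
gripper_width: 0.0005
finger_force: 0.0
t: 39.82
tool_pos: [0.5104, -0.117, 0.1802]
tcp_rot: [-1.86, -2.077, -0.468]
force: [0.7, 0.1, -0.2]
gripper_width: 0.0006
finger_force: 0.0
t39.82 p [ 0.5104 -0.117   0.1802] j [ 0.7   0.4  -0.32  1.74 -0.31  1.23  0.63] F [ 0.7  0.1 -0.2] w0.0006 g0.0
 x [-0.106  0.892  0.44 ] y [0.994 0.102 0.034] z [-0.014  0.441 -0.898] along/lat mm [-212.  -78.]
 tool mm [14.  80.3 61.3] dist 102
 tool mm [-28.3  -4.5 137.5] dist 140
```

```bash
python3 -m inch '[[[4.7,26.8,20.4,0,1],[4.7,26.8,20.4,0,1],[4.7,26.8,20.4,0,1],[-5.6,-0.9,27.5,0,1],[-5.6,-0.9,27.5,0,1],[-5.6,-0.9,27.5,0,1],[-5.6,-0.9,27.5,0,1],[-5.6,-0.9,22,0,1],[0,0,0,0,1]]]'
python3 - <<'E'
from h import *
way(tipW(-145,3,.022),tipW(-110,3,.022))
C=cams();c=C["side"]
I=c["image"].astype(int);m=(I[...,2]>I[...,0]*1.6+8)&(I[...,2]>30);m[:,:270]=0;m[:,400:]=0;m[:190]=0;m[295:]=0
ys,xs=np.nonzero(m);print(len(xs),xs.min(),xs.max(),ys.min(),ys.max())
for a,l,z in((-98,31,.049),(-98,-25,.049),(-98,-25,.004),(-123,3,.026)):print(a,l,z,np.round(proj(c,np.r_[M+ax*a/1e3+L*l/1e3,z]),1))
h=cv2.cvtColor(c["image"],cv2.COLOR_RGB2HSV);k=cv2.inRange(h,(15,140,90),(32,255,255));k[:200]=0;k[300:]=0;k[:,:300]=0;k[:,420:]=0
n,l,s,ce=cv2.connectedComponentsWithStats(k);print(s[1:],np.round(ce[1:],1))
E
```

```text
t: 40.57
tool_pos: [0.5802, -0.0413, 0.0017]
tcp_rot: [-1.866, -2.071, -0.463]
force: [-1.1, 0.2, -1.3]
gripper_width: 0.0005
finger_force: 0.0
t40.57 p [ 0.5802 -0.0413  0.0017] j [ 0.53  0.7  -0.34  1.75 -0.29  0.88  0.56] F [-1.1  0.2 -1.3] w0.0005 g0.0
 x [-0.1    0.893  0.439] y [0.995 0.097 0.03 ] z [-0.016  0.439 -0.898] along/lat mm [-143.6   -1. ]
 tool mm [ 7.6  4.6 10.2] dist 14
 tool mm [31.5 -0.1 15.4] dist 35
744 308 399 190 259
-98 31 0.049 [353.7 235.1]
-98 -25 0.049 [336.8 247.8]
-98 -25 0.004 [336.3 259.4]
-123 3 0.026 [352.4 253.5]
[[326 229  14  11  61]
 [306 234   1   3   3]
 [363 243   3   2   4]
 [344 247   7   7  34]] [[332.6 233.9]
 [306.  235. ]
 [364.  243.5]
 [346.9 249.8]]
```

Lean is kept at 26°, and the brass knob is at side px (347,250) as expected. Now pushing the knob along the box axis.

```bash
python3 -m inch '[[[7.6,4.6,10.2,0,1],[7.2,0,3.5,0,1],[7.2,0,3.5,0,1],[5.4,0,2.6,0,1],[5.4,0,2.6,0,1],[5.4,0,2.6,0,1],[5.4,0,2.6,0,1],[5.4,0,2.6,0,1],[5.4,0,2.6,0,1],[5.4,0,2.6,0,1],[5.4,0,2.6,0,1],[0,0,0,0,1]]]'
python3 - <<'E'
from h import *
way(tipW(-80,3,.022),tipW(-40,3,.022))
c=read_camera("side")
h=cv2.cvtColor(c["image"],cv2.COLOR_RGB2HSV);k=cv2.inRange(h,(15,140,90),(32,255,255));k[:200]=0;k[300:]=0;k[:,:300]=0;k[:,420:]=0
n,l,s,ce=cv2.connectedComponentsWithStats(k);print(np.c_[s[1:],np.round(ce[1:],1)])
E
```

```text
t: 41.67
tool_pos: [0.5809, 0.0338, -0.0]
tcp_rot: [-1.868, -2.078, -0.467]
force: [1.4, -0.8, 2.6]
gripper_width: 0.0007
finger_force: 1.4
t41.67 p [ 0.5809  0.0338 -0.    ] j [ 0.44  0.67 -0.37  1.81 -0.31  0.8   0.47] F [ 1.4 -0.8  2.6] w0.0007 g1.4
 x [-0.104  0.894  0.435] y [0.995 0.098 0.036] z [-0.011  0.437 -0.9  ] along/lat mm [-68.9   7.2]
 tool mm [-0.3 -3.4  4.2] dist 5
 tool mm [36.  -0.  17.4] dist 40
[[342.  211.    1.    1.    1.  342.  211. ]
 [313.  218.   14.   11.   59.  319.7 223. ]
 [341.  223.    2.    1.    2.  341.5 223. ]]
```

```bash
python3 -m inch '[[[4.5,-0.5,2.7,0,1],[4.5,-0.5,2.7,0,1],[4.5,-0.5,2.2,0,1],[4.5,-0.5,2.2,0,1],[4.5,0,2.2,0,1],[4.5,0,2.2,0,1],[4.5,0,2.2,0,1],[0,0,0,0,1]]]'
python3 - <<'E'
from h import *
way(tipW(-40,3,.022))
c=read_camera("side")
h=cv2.cvtColor(c["image"],cv2.COLOR_RGB2HSV);k=cv2.inRange(h,(15,140,90),(32,255,255));k[:190]=0;k[300:]=0;k[:,:290]=0;k[:,420:]=0
n,l,s,ce=cv2.connectedComponentsWithStats(k);print(np.c_[s[1:],np.round(ce[1:],1)])
E
```

```text
t: 42.38
tool_pos: [0.5843, 0.0573, 0.0019]
tcp_rot: [-1.891, -2.083, -0.475]
force: [8.2, -54.3, 52.8]
gripper_width: 0.0004
finger_force: 58.7
t42.38 p [0.5843 0.0573 0.0019] j [ 0.4   0.66 -0.37  1.83 -0.32  0.75  0.43] F [  8.2 -54.3  52.8] w0.0004 g58.7
 x [-0.098  0.9    0.424] y [0.995 0.086 0.049] z [ 0.008  0.427 -0.904] along/lat mm [-45.9  12.8]
 tool mm [13.9 -8.9 12.8] dist 21
[[389.  217.    1.    1.    1.  389.  217. ]
 [312.  218.   14.    9.   35.  318.7 221.7]
 [380.  222.    3.    2.    3.  381.  222.3]
 [393.  223.    1.    1.    1.  393.  223. ]
 [384.  224.    5.    2.    6.  386.  224.5]
 [390.  224.    2.    1.    2.  390.5 224. ]]
```

Blocked at about 55 N with the hand pushed sideways. Back off at once and re-measure.

```bash
python3 -m inch '[[[-9,0,-4.4,0,1],[-9,0,-4.4,0,1],[-9,0,-4.4,0,1],[-9,0,-4.4,0,1],[-9,0,-4.4,0,1],[-9,0,-4.4,0,1],[0,0,0,0,1]]]'
python3 - <<'E'
from h import *
way(tipW(-100,3,.022))
C=cams();c=C["side"]
I=c["image"].astype(int);m=(I[...,2]>I[...,0]*1.6+8)&(I[...,2]>30);m[:,:290]=0;m[:,360:]=0;m[:190]=0;m[270:]=0
ys,xs=np.nonzero(m);print(len(xs),xs.min(),xs.max(),ys.min(),ys.max())
h=cv2.cvtColor(c["image"],cv2.COLOR_RGB2HSV);k=cv2.inRange(h,(12,130,60),(34,255,255));k[:190]=0;k[300:]=0;k[:,:290]=0;k[:,372:]=0
K=c["image"]
for y in range(212,250,1): print(y,"".join(("B" if m[y,x] else "k" if k[y,x] else "#" if K[y,x].max()<70 else "r" if int(K[y,x,0])>K[y,x,2]+60 else "o" if K[y,x].max()<130 else ".") for x in range(300,362)))
for a in(-50,-25):print(a,np.round([proj(c,np.r_[M+ax*a/1e3+L*l/1e3,z]) for l,z in((31,.049),(-25,.049),(-25,.004),(3,.026),(31,.004))],1).tolist(),np.round(proj(c,np.r_[M+ax*(a-25)/1e3+L*.003,.026]),1))
E
```

```text
t: 43.02
tool_pos: [0.5815, 0.0051, -0.0017]
tcp_rot: [-1.873, -2.075, -0.466]
force: [-0.3, -0.2, 0.3]
gripper_width: 0.0003
finger_force: 0.0
t43.02 p [ 0.5815  0.0051 -0.0017] j [ 0.47  0.68 -0.36  1.79 -0.3   0.82  0.5 ] F [-0.3 -0.2  0.3] w0.0003 g0.0
 x [-0.1    0.895  0.434] y [0.995 0.094 0.035] z [-0.01   0.436 -0.9  ] along/lat mm [-97.6   4.8]
 tool mm [ 8.1 -1.   6.6] dist 11
373 308 338 212 248
212 ...o.................o#BB#o..rr....rr...okko..ooo..r..ooo...o#
213 .oo................oo#BBBBo...rrr...rr....o..oo..rrrr.....r..o
214 o.................ooBBBBBBB.....rr...rr....ooo.rrrrrrrrr.....o
215 ................oo#BBooBBBBo.r...rr...rr..ooo.rr.rrrrrrr.....o
216 ...............ooBB#o...BBBBo.r...rr.....ooo.rrrr..rrrr......o
217 .............oooB##.....oBBBB..r...rr.......rrrrrr..rr....r.oo
218 o...........ooBB#...r.ook#BBBB..r.........rrrrrrrrr.....rrr.oo
219 oo.........o###o......kkkk#BBBB..rr.oo.o.rrrrrrrrrr....rrr..oo
220 koo......oo#B#...r..kkkkkkk##BBB....oo..rrrrrrrrr.....rrrr.ooo
221 kkoo....o###oo.r...kkkkkkkr..#BBB..o....rrrrrrrrr....rrrrr.ooo
222 kkkooo.o##oo...
[... 1415 characters left out ...]
BBBBB########o#########################
244 .oo..rrrrrrrrr..#BBBBBBBBBBB##################################
245 .oo.rrrrrrrrrrr..#BBBBBBBBB###################################
246 .....rrrrrrrr.....#BBBBBB#oo##################################
247 .rrr.rrrrrrrr......#BBBB#...o#################################
248 rrrrr.rrrrr....rrr..#BBo.....oo###############################
249 rrrrrr.rr....rrrrrr..oo....r..o###############################
-50 [[339.6, 223.9], [322.7, 236.1], [322.6, 247.9], [331.1, 236.1], [339.1, 235.7]] [338.3 242. ]
-25 [[332.4, 218.2], [315.5, 230.2], [315.6, 242.0], [324.0, 230.3], [332.1, 230.1]] [331.1 236.1]<stdin>:8: RuntimeWarning: overflow encountered in scalar add
```

The tray end now sits at about −51 mm and looks level, with the knob clear. The finger had ridden up over the knob, so I'll push again with the tip lower (11 mm) and in smaller steps.

```bash
python3 -c "
from h import *
way(tipW(-98,3,.011),tipW(-88,3,.011))"
```

```text
t43.12 p [ 0.5813  0.0075 -0.0014] j [ 0.47  0.68 -0.36  1.79 -0.3   0.82  0.5 ] F [-0.2  1.3 -0.2] w0.0006 g0.0
 x [-0.102  0.895  0.435] y [0.995 0.096 0.035] z [-0.011  0.437 -0.9  ] along/lat mm [-95.1   4.9]
 tool mm [ 2.8 -1.4 16.5] dist 17
 tool mm [ 9.  -0.   4.4] dist 10
```

```bash
cat > kb.py <<'E'
from h import *
def kb():
    c=read_camera("side");I=c["image"].astype(int);m=(I[...,2]>I[...,0]*1.6+8)&(I[...,2]>30);m[:,:290]=0;m[:,342:]=0;m[:190]=0;m[270:]=0
    ys,xs=np.nonzero(m);b=ys.max();print("blue bottom",b,xs[ys==b],"right",xs.max(),ys[xs==xs.max()])
E
python3 -m inch '[[[1.4,-0.7,8.2,0,1],[1.4,-0.7,8.2,0,1],[4.5,0,2.2,0,1],[4.5,0,2.2,0,1],[4.5,0,2.2,0,1],[4.5,0,2.2,0,1],[4.5,0,2.2,0,1],[0,0,0,0,1]]]'
python3 -c "
from kb import *
way(tipW(-60,3,.011));kb()"
```

```text
t: 43.78
tool_pos: [0.5783, 0.0414, -0.0143]
tcp_rot: [-1.872, -2.079, -0.468]
force: [1.0, -7.4, 3.9]
gripper_width: 0.0007
finger_force: 3.8
t43.78 p [ 0.5783  0.0414 -0.0143] j [ 0.43  0.69 -0.37  1.82 -0.31  0.76  0.47] F [ 1.  -7.4  3.9] w0.0007 g3.8
 x [-0.103  0.896  0.433] y [0.995 0.096 0.038] z [-0.008  0.435 -0.901] along/lat mm [-61.1   5.3]
 tool mm [12.  -1.4  6.6] dist 14
blue bottom 245 [318] right 336 [224]
```

```bash
python3 -m inch '[[[4.5,-1,2.2,0,1],[4.5,0,2.2,0,1],[4.5,0,2.2,0,1],[0,0,0,0,1]]]'
python3 -c "
from kb import *
way(tipW(-45,3,.011));kb()"
python3 -m inch '[[[3.6,0,1.8,0,1],[3.6,0,1.8,0,1],[0,0,0,0,1]]]'
python3 -c "
from kb import *
way(tipW(-31,3,.011));kb()"
```

```text
t: 44.17
tool_pos: [0.5782, 0.0524, -0.0139]
tcp_rot: [-1.879, -2.08, -0.469]
force: [4.6, -20.8, 11.5]
gripper_width: 0.0003
finger_force: 10.5
t44.17 p [ 0.5782  0.0524 -0.0139] j [ 0.41  0.68 -0.37  1.83 -0.32  0.74  0.45] F [  4.6 -20.8  11.5] w0.0003 g10.5
 x [-0.1    0.898  0.429] y [0.995 0.092 0.041] z [-0.002  0.431 -0.902] along/lat mm [-50.2   6.3]
 tool mm [15.4 -2.3  8.7] dist 18
blue bottom 241 [314] right 332 [220 221 222]
t: 44.47
tool_pos: [0.5765, 0.0621, -0.014]
tcp_rot: [-1.876, -2.078, -0.469]
force: [5.4, -5.5, -3.4]
gripper_width: 0.0005
finger_force: 3.9
t44.47 p [ 0.5765  0.0621 -0.014 ] j [ 0.4   0.68 -0.38  1.84 -0.32  0.73  0.45] F [ 5.4 -5.5 -3.4] w0.0005 g3.9
 x [-0.101  0.896  0.432] y [0.995 0.093 0.04 ] z [-0.005  0.433 -0.901] along/lat mm [-40.3   5.6]
 tool mm [19.3 -1.6 10.4] dist 22
blue bottom 235 [308] right 330 [218 219]
```

```bash
python3 -m inch '[[[3.6,-1,1.8,0,1],[3.6,0,1.8,0,1],[3.6,0,1.8,0,1],[0,0,0,0,1]]]'|sed -n '2p;4p;6p'
python3 -m inch '[[[1.8,0,0.9,0,1],[1.8,0,0.9,0,1],[0,0,0,0,1]]]'|sed -n '2p;4p;6p'
python3 -c "
from kb import *
way(tipW(-31,3,.011));kb()"
```

```text
tool_pos: [0.5729, 0.0771, -0.0148]
force: [3.8, -3.3, -1.8]
finger_force: 1.8
tool_pos: [0.5724, 0.0809, -0.0149]
force: [3.5, -2.4, -1.8]
finger_force: 1.9
t45.10 p [ 0.5724  0.0809 -0.0149] j [ 0.38  0.68 -0.38  1.85 -0.33  0.71  0.43] F [ 3.5 -2.4 -1.8] w0.0005 g1.9
 x [-0.103  0.895  0.434] y [0.995 0.096 0.037] z [-0.008  0.436 -0.9  ] along/lat mm [-21.3   3.3]
 tool mm [2.5 0.6 1.4] dist 3
blue bottom 224 [308 309] right 325 [213]
```

Nearly home. "Home" is the tray against the box's back wall, so I push in 1 mm steps until the force rises.

```bash
python3 -m inch '[[[0.9,0,0.45,0,1],[0.9,0,0.45,0,1],[0,0,0,0,1]]]'|sed -n '2p;4p;6p'
python3 -m inch '[[[0.9,0,0.45,0,1],[0,0,0,0,1]]]'|sed -n '2p;4p;6p'
python3 -m inch '[[[0.9,0,0.45,0,1],[0,0,0,0,1]]]'|sed -n '2p;4p;6p'
```

```text
tool_pos: [0.5719, 0.0828, -0.0151]
force: [2.8, -2.6, -1.1]
finger_force: 2.0
tool_pos: [0.5719, 0.0838, -0.0151]
force: [3.5, -3.8, -1.4]
finger_force: 2.1
tool_pos: [0.5717, 0.0848, -0.0151]
force: [4.0, -3.0, -2.0]
finger_force: 2.0
```

```bash
python3 -m inch '[[[0.9,0,0.45,0,1],[0,0,0,0,1]]]'|sed -n '2p;4p;6p'
python3 -m inch '[[[0.9,0,0.45,0,1],[0,0,0,0,1]]]'|sed -n '2p;4p;6p'
python3 -m inch '[[[0.9,0,0.45,0,1],[0,0,0,0,1]]]'|sed -n '2p;4p;6p'
python3 -c "
from kb import *
way(tipW(-25,3,.011));kb()"
```

```text
tool_pos: [0.5715, 0.0859, -0.0152]
force: [2.6, -3.4, -1.2]
finger_force: 2.0
tool_pos: [0.5712, 0.0869, -0.0152]
force: [2.6, -3.6, -1.5]
finger_force: 2.0
tool_pos: [0.5711, 0.0878, -0.0153]
force: [3.6, -3.6, -1.5]
finger_force: 2.1
t46.23 p [ 0.5711  0.0878 -0.0153] j [ 0.37  0.68 -0.39  1.86 -0.33  0.71  0.42] F [ 3.6 -3.6 -1.5] w0.0003 g2.1
 x [-0.102  0.895  0.435] y [0.995 0.096 0.036] z [-0.01   0.436 -0.9  ] along/lat mm [-14.2   2.7]
 tool mm [1.7 1.3 0.7] dist 2
blue bottom 220 [313 314 315] right 320 [214]
```

```bash
python3 -m inch '[[[0.9,0,0.45,0,1],[0.9,0,0.45,0,1],[0,0,0,0,1]]]'|sed -n '2p;4p;6p'
python3 -m inch '[[[0.9,0,0.45,0,1],[0,0,0,0,1]]]'|sed -n '2p;4p;6p'
python3 -m inch '[[[0.9,0,0.45,0,1],[0,0,0,0,1]]]'|sed -n '2p;4p;6p'
python3 - <<'E'
from kb import *
st();kb()
c=read_camera("side");K=c["image"].astype(int)
for y in range(202,242): print(y,"".join(("B" if b>r*1.6+8 and b>30 else "k" if r>110 and b<r*.45 else "#" if max(r,g,b)<70 else "w" if r>b*1.35+10 else "o" if max(r,g,b)<130 else ".") for r,g,b in K[y,296:345]))
for l in(-32,38):
  for z in(0,.058):print(l,z,np.round(proj(c,np.r_[M+L*l/1e3,z]),1))
E
```

```text
tool_pos: [0.5712, 0.0884, -0.0156]
force: [4.0, -10.0, -2.0]
finger_force: 5.0
tool_pos: [0.5713, 0.0885, -0.0156]
force: [2.7, -14.5, 0.7]
finger_force: 6.5
tool_pos: [0.5714, 0.0887, -0.0157]
force: [1.9, -18.5, 3.1]
finger_force: 8.0
t46.87 p [ 0.5714  0.0887 -0.0157] j [ 0.36  0.68 -0.38  1.86 -0.33  0.7   0.41] F [  1.9 -18.5   3.1] w0.0005 g8.0
 x [-0.1    0.896  0.432] y [0.995 0.094 0.037] z [-0.008  0.433 -0.901] along/lat mm [-13.3   3.1]
blue bottom 220 [314] right 319 [215 216]
202 .....o...............oo........wo..o#############
203 ......o.............o.............oo#############
204 ..................oo..............ooo############
205 .................oo...............ooo############
206 ..........o....ooo................ooo############
207 ..............oo..................ooo############
208 ............oo..............oo...ooooo###########
209 ...........oo................#o..oo##o###########
210 ..........o................oo##oooo##o###########
211 ........oo................o#####ooo###o##########
212 .......o.................o#######ooo##oo#########
213 .....o
[... 941 characters left out ...]
##########oo########
231 ..owww#######o###################################
232 ...owww##########################################
233 ....owww########################################o
234 ......wwo######################################oo
235 .......ow####################################oooo
236 ........ow##################################ooooo
237 .........ooo##########################o..o#oooo..
238 ............o########################o...oooo....
239 ............o#######################oo...oooo....
240 ............oo#######o#############oooooooo......
241 ..........ooooo######o############oooooooo.......
-32 0 [306.6 238.8]
-32 0.058 [306.2 223.5]
38 0 [327.2 224.1]
38 0.058 [327.5 208.6]
```

A hard stop at y≈0.0887. I back off and check for flushness against the green tray's geometry.

```bash
python3 -m inch '[[[-7,0,-3.5,0,1],[-15,0,-7,0,1],[-18,0,-9,0,1],[-18,0,-9,0,1],[-20,0,-20,0,1],[-20,0,-30,0,1],[-20,0,-35,0,1],[-20,0,-35,0,1],[-20,0,-35,0,1],[-20,0,-35,0,1],[0,0,-35,0,1],[0,0,0,0,1]]]'|sed -n '1,2p;4p'
python3 - <<'E'
from h import *
C=cams();c=C["side"];K=c["image"].astype(int)
def asc(K,y0,y1,x0,x1):
  for y in range(y0,y1): print(y,"".join(("B" if b>r*1.6+8 and b>30 else "k" if r>100 and b<r*.45 else "G" if g>r*1.25+4 and g<110 else "#" if max(r,g,b)<70 else "w" if r>b*1.3+10 else "o" if max(r,g,b)<130 else ".") for r,g,b in K[y,x0:x1]))
asc(K,180,242,296,372)
print();asc(C["top"]["image"].astype(int),165,245,245,282)
c=C["top"]
for a,l,z in((-25,3,.026),(0,3,.049),(0,3,.058),(-25,123,.026)):print(a,l,[np.round(proj(C[n],np.r_[M+ax*a/1e3+L*l/1e3,z]),1) for n in C])
E
```

```text
t: 47.97
tool_pos: [0.5926, -0.1838, 0.1401]
force: [1.0, -0.3, 0.6]
180 #GGGGGGGGGGGGGGGGGGGGGGGGGGBGGGGGBBGBBGBGGGGBBGBGBBBGGGBBGBGGGBGGGGGGBBBBBBB
181 GGGGGGGGGGGGGGGGGGGGGGGGGGGGGGBGGGGBGGGGGGGGGGBBBGBBBBBBGBGGGGBGBGBGGBGBBGBB
182 GGGGGGGGGGGGGGGGGGGGGGGGGGGGGBGGGGBBGGBGGGBGBBBGGGBGGBBBBGGBGGGGBGBGBGGGBGBG
183 GGGGGGGGGGGGGGGGBGGGGGGGBGGGGGGGGGGBBBGBGBGGGBBBGGGGGBGBGBGGGBGBBGBGBBBGBGGB
184 GGGGGGGGGGBGGGGGGGBGGGGGGBGGGGBGGGGGGBBGGGGGBGGBGGGGGGGGBGGBGGGGGBBGGBGGBGGB
185 GGGGGGGGGGGGGGGGGGGGGGGGGGGGGGGGGGBGGGGGBGBGBGGGGGBGGGGGBBGBGGBBGBBGGGBGGGGG
186 GGGGGGGGGGGGGGGGGGGGGGGGGGGGGGGGGGGGGGGBGBGBGGGGGGGGGGGGGGGGGGGGGGBGBBGGGBBG
187 GGGGGGGGGGGGGGGGGGGGGBGGGGGBGGGGGGGGGGGGGGGGGGGGGGGGGBGGGGGGGGGGGGBGGGGGGGGG
188 GGGGGGGGGGGGGGGGGGGGGGGGGGGGGGGGGGGGGBGGGGGBGGGGGGGGGGGGGGGBGGGGGGGGBGGGGGGG
189 GGGGGGGGGGGGGGGGGGGGGGGGGGGGGGGGGGGGGGGGGGGGGGGGGGGGGGGGGGGGGGGGGGGGGGGGGGBG
190 GGGGGGGGGGGGGGGGGGGGGGGGGGGGGGGGGGGGGGGGGGGGGGGGGGGGGGGGGGGGGGGGGBGGGBGGGGGB
191 GGGGGGGGGGGGGGGGGGGGGGGGGGGGGGGGGGGGGGGGGGGGGGGGGBGGGGGGGGGGGGGGGGBGGGGGGGGG
192 GGGGGGGGGGGGGGGGGGGGGGGGGGGGGGGGGGGGGGGGGGGGGGGGGGGGGGG
[... 6861 characters left out ...]
oo...ooooooooooo............
234 o....o..ooo...ooo#ooooooo............
235 o...ooooooo...ooooooooooo............
236 oo..ooooooooooooooo.ooooo............
237 ooooooooooooooooooo.oooooo...........
238 oooooooooooooooooooooooooo...........
239 oooooooooooooooooooooooooo...........
240 oooooooooooooooooooooooooo...........
241 oooooooooooooooooooo.ooooo...........
242 ooooooooooooooooooo..ooooo...........
243 oooooooooooo.........ooooo...........
244 oooo..................oooo...........
-25 3 [array([271.9, 225.6]), array([324. , 230.3])]
0 3 [array([261.1, 225.6]), array([317. , 218.4])]
0 3 [array([260.8, 225.2]), array([316.9, 216. ])]
-25 123 [array([266.7, 178.1]), array([358.5, 205.4])]
```

The blue tray fills the mouth inside the wooden frame. Its brass knob stands out as far as the green one, at top col ≈271 against 268, and the box line's slope accounts for the offset. The arm is clear, so I'm handing in.

```bash
python3 -m inch '[[[0,0,-20,0,1],[0,0,0,0,1],[0,0,0,0,1]]]'|sed -n '1,4p'; python3 -c "
from rig import close_job
print(close_job())"
```

```text
t: 48.32
tool_pos: [0.5912, -0.1861, 0.1526]
tcp_rot: [-1.868, -2.077, -0.467]
force: [-0.8, 0.1, -0.9]
the job is handed in; nothing more can be done
None
```

The blue tray is turned end for end and back in its box, pushed to a hard stop with the knob out and flush to within about a pixel (2–3 mm); I handed in at 48.3 s, without a final check of the tin or the bystanders, and one push slipped off the knob and reached about 76 N at the wrist, which may have pressed on more than the fingers.

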